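# Turn the tool pots up into their stand

### The arm

A 7-joint arm with a two-finger parallel gripper is mounted at the origin on a cart in front of the work surface, level with it; the furniture and walls round the work are solid. World frame = base frame: x ahead of the robot, y to its left, z up, the work surface at z = 0. Lengths are in m, angles in rad, forces in N, time in s.
With the tool pointing down it reaches from about 0.4 to 0.85 m from the base axis. Payload 4.5 kg.
Tool frame: the origin (TCP) lies at the very end of the fingers, on their centre line; the grasp point (between the pads) lies 19 mm behind it; y points along the fingers, x is the direction in which the jaws open and shut, and the axes are right-handed (so a half turn about y gives the same grasp; the last joint's range is limited). The gripper opens to 85 mm and grips with 20 to 120 N. Pads are 22 mm wide; open, the fingers measure 114 mm over their backs; the gripper's body (76 mm by 85 mm) begins 54 mm behind the grasp point. The pads swing forward as they close: fully open they stand 13 mm farther back than shut.
Start: joints at [-1.188, 0.689, -0.195, 1.565, 0.157, 0.902, -0.215], TCP at [0.214, 0.587, 0.231] pointing down, gripper open.
Joint ranges: [-3.01, 3.01], [-0.46, 2.08], [-1.47, 1.51], [0.13, 2.56], [-1, 4.14], [0.04, 2.09], [-2.66, 2.66]. Speed limits (rad/s): [2.57, 2.57, 3.14, 3.14, 3.14, 3.14, 3.14].

### API

Orientations are given as a rotation vector (axis times angle).
In Python, from workcell import env, viewer, job_done gives the robot as it stands. The module is installed in compiled form; this text tells all that it offers.
- The arm moves only by the tool move_arm, never from a script. Its argument "deltas" is a list of rows, each a list of 7 numbers: the opening in per cent of the stroke, from 0 (shut) to 100 (fully open), then the shift along the tool's x, y, z in m, then the turn, a rotation vector about the tool's x, y, z in degrees. A call has 1 to 12 rows; each row is the pose to reach, as a shift and turn from the pose measured when the call began, along the tool's axes at that moment; what a row does not reach only later rows make up. A row lasts 1/10 s, in which the tool goes at most 50 mm and 8.59 degrees, less where a joint would pass 70% of its speed; a pose out of reach is approached as far as the arm can. A call with a gripper value outside its range is refused whole. The fingers move at their own pace and stop on an object; "newtons" is the grip in N (left out, the last holds). Time passes only in rows, so rows that repeat a pose let the fingers close. It gives the time, the measured TCP pose, the force and the opening at its end, in the units of the state.
- env.get_obs(): the state, without advancing time (a new reading comes with each control period).
- viewer.snapshot(name): name is "side" or "top"; returns (picture, depth): 480x640x3 uint8, red, green, blue; 480x640 float32, m along the optical axis (not along the pixel's ray), 0 where there is no reading.
- viewer.camera_model(name): a dict with "intrinsics" (3x3 intrinsics, pixels), "dist_coeffs" ([k1, k2, p1, p2, k3] as OpenCV has them; the pictures are not rectified), "xyz" and "rotation" of the camera in the world. Camera axes: x right, y down, z forward; pixel columns grow to the right and rows downward; lengths in m; the calibration is good to about 2 mm. A picture is of the moment at which its call begins. camera_model takes no time and is no camera call.
- job_done(): hands the job in, once; it reports no verdict.
Trained networks look in the newest picture that a camera, given by its name, has taken for a name from the list of things; names that differ only in an ending like _2 or _b are one class to them, and where a whole thing is asked for, a point or a joint stands for the part that bears it (a point fixed in the world has none). Each returns a list of dicts, best first, with "confidence" (0 to 1); they miss things now and then, are a little off and sometimes report something else, mostly with a low value. They report only what shows in the picture. A call takes as long as a camera call.
- viewer.spot_in(camera, name): "location" ([column, row] in pixels, amid what is visible of it).
- viewer.trace(camera, name): "region" (480x640 bool, what is visible of it) and "location" ([column, row] in pixels, amid what is visible of it).
- viewer.spot_point(camera, name): "location" ([column, row] in pixels: a listed point, or the origin of a listed thing).
The state is a dict: "time": time; "q": joint angles; "joint_vel": joint speeds; "joint_efforts": joint torques, N m; "position": TCP position; "ee_rot": TCP orientation; "wrist_force": force on the tool from outside, world axes, zero at the start; "moment": the same for the moment, N m; "finger_gap": finger opening in m.
Only numpy, scipy, OpenCV 4.12 (cv2) and the standard library are available. Lean on these libraries where they do the work, as an engineer would, in place of code of your own. Each camera call takes 0.05 s, during which the arm holds its last target. There are 200 camera calls.

### The job

Set the two square tool pots to rights: stand both mouth-up in the low wooden stand, the larger pot in the larger square recess and the smaller pot in the smaller one, each sitting flat on the floor of its recess. The larger pot stands mouth-down and the smaller one lies on its side. Leave the thread spools, the round bead box and the bead tower standing where they are.

Things in the scene. Friction and masses are not known exactly. Their poses are not given: they have to be found in the camera images.
- large_pot: large square open pot of grey plastic, 46 x 46 mm and 58 mm tall, straight sides, walls and base 3 mm thick, 90 g; it starts mouth-down. Origin: centre of the outside of its base; its z axis runs from the base to the mouth, x and y are square to its sides
- small_pot: small square open pot of the same grey plastic, 36 x 36 mm and 45 mm tall, straight sides, walls and base 3 mm thick, 60 g; it starts lying on one side. Origin: centre of the outside of its base; its z axis runs from the base to the mouth, x and y are square to its sides
- stand: fixed low wooden stand (it does not move), 190 mm (its x) by 86 mm (its y), 18 mm tall, with two square recesses in its top, each 12 mm deep, square to its sides. Origin: centre of its underside, on the table
- large_recess (a point): centre of the floor of the larger recess (54 x 54 mm), 45 mm from the stand's centre towards its -x end, 6 mm above the table; axes as the stand's
- small_recess (a point): centre of the floor of the smaller recess (44 x 44 mm), 55 mm from the stand's centre towards its +x end, 6 mm above the table; axes as the stand's
- bead_caddy: fixed round caddy of beads with a raised bail, at the right of the work, about 190 mm across and 250 mm tall, with small bead towers standing against it; an obstacle to keep clear of. Origin: centre of its underside
- white_spool: spool of white thread, standing, 35 mm across, 58 mm tall; stands near the pots, to be left alone. Origin: centre of its underside
- blue_spool: spool of blue thread, standing, 30 mm across, 46 mm tall; stands near the pots, to be left alone. Origin: centre of its underside
- bead_box: small flat round lidded box of beads, 39 mm across, 14 mm tall; stands near the pots, to be left alone. Origin: centre of its underside
- bead_tower: clear tower of bead boxes, standing, 32 mm (its x) by 83 mm (its y), 109 mm tall; stands near the pots, to be left alone. Origin: centre of its underside

How it is judged:
By the outcome, as a careful person would: the job done as asked, in the order asked, and still so for the second after the job is handed in, with the robot touching nothing.
It also fails if it takes over 72 s, if anything falls off the work surface, if the arm or the gripper's body presses on something with over 40 N, if the wrist force passes 120 N, or if a joint passes its speed limit or range.

## Working session

There is one attempt and no reset: what is moved stays moved. The work goes in short steps, Python scripts to look and compute and a tool call to move; the robot and the scene stay as the last step left them, time stands still between calls to the robot, and variables do not carry over. Pictures are saved under pics/ and viewed, about 8 in all and at most 12, crops included, and the job is handed in when it is done.

Besides the shell and the picture viewer there is one more tool, called after "Emit:" as name(argument=value, ...) on one line, values as JSON. move_arm: Moves the arm, as the interface text tells. Its arguments: {"type":"object","properties":{"deltas":{"type":"array","items":{"type":"array","items":{"type":"number"}}},"newtons":{"type":"number"}},"required":["deltas"]}

```bash
mkdir -p pics
cat > h.py <<'E'
import numpy as np, cv2
from scipy.spatial.transform import Rotation as R
from workcell import env, viewer, job_done
def cam(n):
    m=viewer.camera_model(n); K=np.array(m["intrinsics"]);D=np.array(m["dist_coeffs"]);t=np.array(m["xyz"]);r=np.array(m["rotation"])
    if r.shape!=(3,3): r=R.from_rotvec(r).as_matrix()
    return K,D,t,r
def cloud(n,depth,mask):
    K,D,t,r=cam(n); v,u=np.nonzero(mask&(depth>0)); z=depth[v,u]
    p=cv2.undistortPoints(np.c_[u,v].astype(float).reshape(-1,1,2),K,D).reshape(-1,2)
    return np.c_[p*z[:,None],z]@r.T+t
def proj(n,P):
    K,D,t,r=cam(n); return cv2.projectPoints((np.atleast_2d(P)-t)@r,np.zeros(3),np.zeros(3),K,D)[0].reshape(-1,2)
E
python3 - <<'E'
from h import *
np.set_printoptions(precision=4,suppress=True)
o=env.get_obs(); print(o)
for n in("top","side"):
    im,d=viewer.snapshot(n); cv2.imwrite(f"pics/{n}0.png",im[:,:,::-1]); np.save(f"pics/{n}0d.npy",d)
    print(n,cam(n)[2],cam(n)[3].tolist())
    for k in("large_pot","small_pot","stand","white_spool","blue_spool","bead_box","bead_tower","bead_caddy"):
        for q in viewer.trace(n,k)[:2]:
            c=cloud(n,d,q["region"])
            if len(c): print(n,k,round(q["confidence"],2),np.round(q["location"]),len(c),"lo",np.percentile(c,2,0),"hi",np.percentile(c,98,0),"med",np.median(c,0))
E
```

```text
{'time': 0.0, 'q': array([-1.1882,  0.69  , -0.1945,  1.5664,  0.1573,  0.9025, -0.2151]), 'joint_vel': array([ 0.0001, -0.0017, -0.0019, -0.0003,  0.0003, -0.0008,  0.0005]), 'joint_efforts': array([  0.0004, -53.9612,  -1.2668, -15.8547,   0.0091,   0.0093,
        -0.    ]), 'position': array([0.2134, 0.5867, 0.2304]), 'ee_rot': array([-1.3555, -0.9475,  0.95  ]), 'wrist_force': array([-0.691 ,  0.158 , -0.2144]), 'moment': array([-0.0135, -0.0588, -0.0191]), 'finger_gap': 0.085431149801592}
top [ 0.1971 -0.1083  1.6893] [[-0.004714775914826945, -0.9767484012257225, 0.21433695806152575], [-0.9999873858668468, 0.004976382696821319, 0.000680971692011742], [-0.001731760740839125, -0.21433104375766487, -0.976759542920614]]
top large_pot 0.49 [251. 259.] 258 lo [0.4855 0.0551 0.0133] hi [0.5379 0.1096 0.0652] med [0.5114 0.0802 0.0563]
top small_pot 0.75 [343. 284.] 174 lo [ 0.411  -0.2268  0.0014] hi [ 0.4537 -0.1811  0.0438] med [ 0.4315 -0.2033  0.0349]
top small_pot 0.72 [168. 268.] 1727 lo [0.3988 0.308  0.0003] hi [0.5818 0.407  0.0261] med [0.4894 0.3578 0.0155]
top stand 0.57 [
[... 1287 characters left out ...]
.56 [272. 257.] 279 lo [ 0.6882 -0.093  -0.0001] hi [ 0.7193 -0.0631  0.0586] med [ 0.7019 -0.0702  0.0363]
side blue_spool 0.71 [379. 337.] 299 lo [0.4038 0.1976 0.0005] hi [0.4312 0.2262 0.0468] med [0.4172 0.2202 0.0322]
side bead_box 0.59 [372. 264.] 139 lo [ 0.4234 -0.1038 -0.0005] hi [ 0.458  -0.065   0.0158] med [ 0.4417 -0.0778  0.0115]
side bead_box 0.57 [249. 318.] 1425 lo [ 0.6717  0.1209 -0.0021] hi [0.7503 0.2115 0.1058] med [0.7105 0.2015 0.0405]
side bead_tower 0.56 [246. 316.] 1437 lo [ 0.6716  0.1214 -0.002 ] hi [0.7531 0.2115 0.1058] med [0.7103 0.2015 0.0412]
side bead_caddy 0.64 [339. 296.] 728 lo [0.4878 0.0564 0.0002] hi [0.5467 0.1141 0.0591] med [0.5164 0.095  0.0411]
```

Run:
```python
import cv2
a=cv2.imread("pics/side0.png"); b=cv2.imread("pics/top0.png")
cv2.imwrite("pics/s_c.png",cv2.resize(a[150:450,180:580],None,fx=2,fy=2,interpolation=3))
cv2.imwrite("pics/t_c.png",cv2.resize(b[130:380,100:420],None,fx=2.4,fy=2.4,interpolation=3))
```

```text
(no output)
```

View pics/s_c.png

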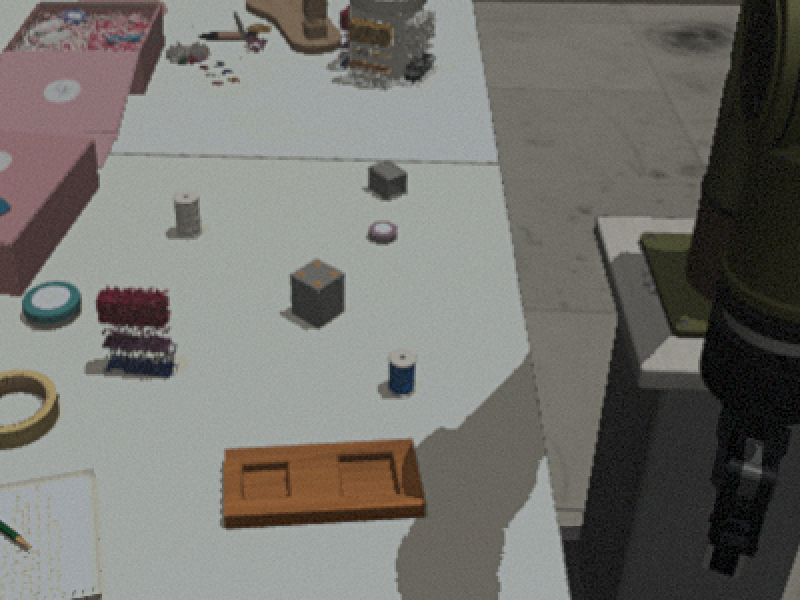

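View pics/t_c.png

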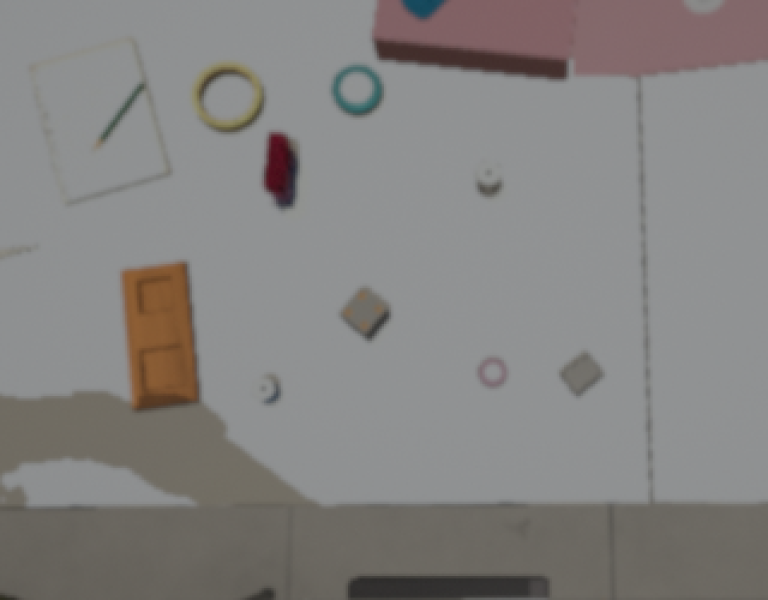

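The side view (2× crop) shows the stand at (325,485) with its larger recess on the robot's side. The large pot is mouth-down at (318,292), the small pot on its side at (388,180), and the blue spool at (402,373). The top view agrees, and both pots sit at about 45° yaw. Next I fit the known boxes to the clouds.

```bash
cat >> h.py <<'E'
from scipy.optimize import least_squares
def sdf(p,half):
    q=np.abs(p)-half; return np.linalg.norm(np.maximum(q,0),axis=1)+np.minimum(q.max(1),0)
def fitbox(c,size,zc,x0,yaws):
    """box of given size with centre height zc; returns x,y,yaw(deg),rms(mm)"""
    def f(a):
        s,co=np.sin(a[2]),np.cos(a[2]); d=c-[a[0],a[1],zc]
        return sdf(np.c_[co*d[:,0]+s*d[:,1],-s*d[:,0]+co*d[:,1],d[:,2]],np.array(size)/2)*1000
    b=min((least_squares(f,[*x0,np.radians(y)],x_scale=[.01,.01,.1],loss="soft_l1",f_scale=2.) for y in yaws),key=lambda r:r.cost)
    return b.x[0],b.x[1],np.degrees(b.x[2]),np.sqrt(np.median(f(b.x)**2)),b.cost
def near(n,d,x,y,r,lo=.006,hi=.12):
    c=cloud(n,d,np.ones(d.shape,bool)); return c[(np.hypot(c[:,0]-x,c[:,1]-y)<r)&(c[:,2]>lo)&(c[:,2]<hi)]
E
python3 - <<'E'
from h import *
np.set_printoptions(precision=4,suppress=True)
T=np.load("pics/top0d.npy");S=np.load("pics/side0d.npy")
ct=cloud("top",T,np.ones(T.shape,bool));cs=cloud("side",S,np.ones(S.shape,bool))
for nm,c in(("t",ct),("s",cs)):
    m=(abs(c[:,0]-.55)<.12)&(abs(c[:,1]+.05)<.1)&(abs(c[:,2])<.02);print("table z",nm,np.median(c[m],0)[2],c[m][:,2].std())
for nm,sz,zc,x0,r,ys in(("large",(.046,.046,.058),.029,(.515,.082),.05,(45,)),("small",(.045,.036,.036),.018,(.433,-.203),.045,(45,135)),("stand",(.19,.086,.018),.009,(.492,.36),.12,(0,8))):
    a=near("top",T,*x0,r);b=near("side",S,*x0,r)
    for k,c in(("top",a),("side",b),("both",np.r_[a,b])):
        print(nm,k,len(c),*[np.round(fitbox(c,sz,zc,x0,[y]),4) for y in ys])
# small pot: side-cam points in pot frame
E
```

```text
table z t -0.0002474838187160877 0.004495826462348177
table z s -0.0011123455023523965 0.00270229883977012
large top 300 [   0.5142    0.0825   53.6682    2.1123 1562.4301]
large side 669 [  0.5174   0.0822  51.1838   0.9521 544.1144]
large both 969 [   0.517     0.082    51.3765    1.2355 2210.277 ]
small top 205 [   0.4374   -0.2009   36.4919    2.8344 1122.6061] [   0.4349   -0.2019  127.5097    2.7302 1137.3937]
small side 233 [  0.4328  -0.2077  39.0411   1.6235 613.2185] [  0.4368  -0.205  126.2516   1.2851 313.3753]
small both 438 [   0.4325   -0.2059   35.8942    2.1271 1896.0516] [   0.4363   -0.2043  126.0644    1.7929 1473.7263]
stand top 1710 [    0.4916     0.3591     7.489      3.8173 20484.3906] [    0.4916     0.3591     7.4886     3.8173 20484.4022]
stand side 3560 [    0.4942     0.3574     8.2283     1.3797 10517.1675] [    0.4942     0.3574     8.2283     1.3797 10517.1675]
stand both 5270 [    0.4932     0.3575     8.1363     1.8615 31125.731 ] [    0.4932     0.3575     8.1363     1.8615 31125.731 ]
```

Run:
```python
from h import *
np.set_printoptions(precision=1,suppress=True,linewidth=150)
S=np.load("pics/side0d.npy")
a=np.radians(126); A=np.array([np.cos(a),np.sin(a),0]);B=np.array([-np.sin(a),np.cos(a),0]);o=np.array([.4363,-.2045,0])
c=near("side",S,.4363,-.2045,.05,-.02)-o; l=np.c_[c@A,c@B,c[:,2]]*1000
m=(abs(l[:,1])<12)&(l[:,2]>6)&(l[:,2]<32)
print("mouth-candidate face (22.5 expected if closed):",np.sort(l[m][:,0]))
m=(abs(l[:,0])<18)&(l[:,2]>6)&(l[:,2]<30); print("side face b:",np.sort(l[m][:,1]))
im=cv2.imread("pics/side0.png")
def box(x,y,yaw,sx,sy,z):
    r=R.from_euler("z",yaw,degrees=True).as_matrix(); return np.array([[i*sx/2,j*sy/2,0] for i,j in((-1,-1),(1,-1),(1,1),(-1,1))])@r.T+[x,y,z]
def crop(im,n,polys,x0,y0,w,h,f):
    g=cv2.resize(im[y0:y0+h,x0:x0+w],None,fx=f,fy=f,interpolation=cv2.INTER_CUBIC)
    for P in polys: cv2.polylines(g,[np.int32((proj(n,P)-[x0,y0]+.5)*f)],True,(0,255,0),1)
    return g
r8=R.from_euler("z",8.1,degrees=True).as_matrix(); st=np.array([.4942,.3574,0])
rec=lambda dx,s:box(*(st+r8@[dx,0,0])[:2],8.1,s,s,.018)
g1=crop(im,"side",[],355,220,45,35,8)
g2=crop(im,"side",[box(*st[:2],8.1,.19,.086,.018),rec(-.045,.054),rec(.055,.044)],285,365,110,55,7)
t=cv2.imread("pics/top0.png"); g3=crop(t,"top",[box(*st[:2],8.1,.19,.086,.018),rec(-.045,.054),rec(.055,.044)],140,230,50,80,3.5)
out=np.zeros((g1.shape[0]+g2.shape[0],max(g2.shape[1],g1.shape[1]+g3.shape[1]),3),np.uint8)
out[:g1.shape[0],:g1.shape[1]]=g1; out[:g3.shape[0],g1.shape[1]:g1.shape[1]+g3.shape[1]]=g3; out[g1.shape[0]:,:g2.shape[1]]=g2
cv2.imwrite("pics/z1.png",out);print(out.shape)
```

```text
mouth-candidate face (22.5 expected if closed): [14.  15.6 17.  17.2 17.6 18.3 20.7]
side face b: [-21.2 -20.4 -19.9 -19.8 -19.6 -19.4 -19.4 -19.4 -19.1 -18.8 -18.8 -18.7 -18.6 -18.6 -18.5 -18.4 -18.3 -18.2 -18.2 -18.1 -18.1 -18.1 -18.  -18.
 -17.9 -17.8 -17.8 -17.7 -17.7 -17.4 -17.2 -17.2 -17.1 -17.1 -16.9 -16.8 -16.8 -16.7 -16.5 -16.4 -16.4 -16.4 -16.3 -16.3 -16.2 -16.2 -16.1 -16.
 -15.8 -15.5 -15.5 -15.4 -15.2 -15.1 -14.9 -14.7 -14.6 -14.5 -14.2 -14.1 -13.6 -11.8 -11.2  13.5  14.2  14.4  14.5  14.7  14.7  14.8  15.   15.1
  15.2  15.2  15.4  15.6  15.8  16.1  16.4  16.7  16.7  17.1  17.4  17.5  17.7  19.8  20.2]
(665, 770, 3)
```

View pics/z1.png

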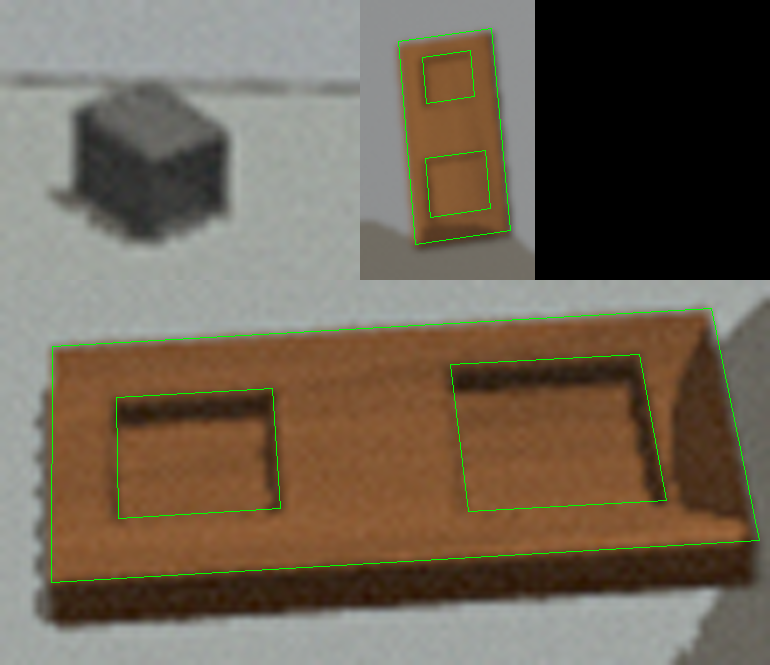

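```bash
cat >> h.py <<'E'
def rot(az,tilt,flip=0):
    """tool pointing down, leaning by tilt deg off vertical toward azimuth az (deg); jaws horizontal. flip: half turn about y"""
    a,b=np.radians([az,tilt]); y=np.array([np.cos(a)*np.sin(b),np.sin(a)*np.sin(b),-np.cos(b)])
    x=np.array([-np.sin(a),np.cos(a),0])*(1,-1)[flip]; return np.c_[x,y,np.cross(x,y)]
def cur():
    o=env.get_obs(); return o["position"],R.from_rotvec(o["ee_rot"]).as_matrix(),o
def go(p,Rt,msg="",base=None):
    p0,R0,o=cur(); 
    if base is not None: p0,R0=base
    print(msg,"shift",np.round(R0.T@(np.array(p)-p0),4).tolist(),"turn",np.round(R.from_matrix(R0.T@Rt).as_rotvec(degrees=True),1).tolist())
G=np.array([0,.019,0]) # grasp point behind tcp
E
python3 - <<'E'
from h import *
np.set_printoptions(precision=3,suppress=True,linewidth=150)
p,R0,o=cur(); print(R0)
S=np.load("pics/side0d.npy");T=np.load("pics/top0d.npy")
im,d=viewer.snapshot("side")
print([(np.round(q["location"],1),round(q["confidence"],2)) for q in viewer.spot_point("side","small_pot")[:3]])
a=np.radians(126);o_=np.array([.4363,-.2045,.018]);m=np.array([np.cos(a),np.sin(a),0])*.0225
print("proj centre/ends +m,-m",proj("side",[o_,o_+m,o_-m]))
A=m/.0225;B=np.array([-A[1],A[0],0]);c=near("side",(S+d)/2,.4363,-.2045,.05,-.02)-[.4363,-.2045,0]; l=np.c_[c@A,c@B,c[:,2]]*1000
k=(abs(l[:,1])<17)&(l[:,0]<21)&(l[:,2]<33)&(l[:,0]>-15);print("interior pts",k.sum(),l[k][::3].round(0).tolist())
c=cloud("side",S,np.ones(S.shape,bool));k=(c[:,1]<-.3)&(c[:,2]>.1)&(c[:,0]<.6);print("caddy",np.percentile(c[k],[2,50,98],axis=0))
for t in(0,30):
  for f in(0,1): go([.35,.4,.25],rot(9,t,f),f"t{t}f{f}")
E
```

```text
[[ 0.342  0.    -0.94 ]
 [ 0.94   0.     0.342]
 [ 0.    -1.     0.   ]]
[(array([369.6, 237.7]), 0.59)]
proj centre/ends +m,-m [[373.727 239.821]
 [378.344 243.244]
 [369.214 236.475]]
interior pts 127 [[-12.0, 16.0, 33.0], [-12.0, -15.0, 33.0], [-5.0, -17.0, 31.0], [17.0, 9.0, 33.0], [4.0, -16.0, 31.0], [17.0, 17.0, 27.0], [0.0, -17.0, 26.0], [-1.0, 16.0, 15.0], [-15.0, -16.0, 15.0], [18.0, -16.0, 32.0], [-1.0, 16.0, 12.0], [15.0, 15.0, 20.0], [15.0, -17.0, 27.0], [-9.0, 15.0, 5.0], [4.0, 16.0, 11.0], [21.0, 14.0, 20.0], [5.0, -17.0, 19.0], [-7.0, 10.0, 4.0], [1.0, 15.0, 6.0], [15.0, 15.0, 14.0], [-5.0, -16.0, 10.0], [13.0, -15.0, 19.0], [-3.0, 14.0, 1.0], [10.0, 15.0, 8.0], [10.0, -16.0, 14.0], [2.0, 7.0, 3.0], [7.0, 14.0, 3.0], [-14.0, -17.0, -1.0], [20.0, -17.0, 17.0], [4.0, 6.0, 0.0], [9.0, 13.0, 1.0], [20.0, 15.0, 6.0], [21.0, -14.0, 12.0], [11.0, 4.0, 2.0], [19.0, 9.0, 4.0], [2.0, -14.0, -0.0], [12.0, -4.0, 2.0], [17.0, 3.0, 2.0], [5.0, -16.0, -1.0], [18.0, -8.0, 2.0], [21.0, 4.0, -0.0], [19.0, -12.0, 1.0], [20.0, -13.0, -1.0]]
caddy [[-0.8   -2.935  0.105]
 [ 0.123 -2.892  0.224]
 [ 0.591 -0.554  0.424]]
t0f0 shift [-0.1295, -0.0187, -0.1923] turn [0.0, -29.0, 0.0]
t0f1 shift [-0.1295, -0.0187, -0.1923] turn [-0.0, 151.0, 0.0]
t30f0 shift [-0.1295, -0.0187, -0.1923] turn [-29.4, -28.3, -7.6]
t30f1 shift [-0.1295, -0.0187, -0.1923] turn [10.1, 146.5, -39.3]
```

Emit:
move_arm(deltas=[[100, -0.13, -0.02, -0.192, -29.4, -28.3, -7.6], [100, -0.13, -0.02, -0.192, -29.4, -28.3, -7.6], [100, -0.13, -0.02, -0.192, -29.4, -28.3, -7.6], [100, -0.13, -0.02, -0.192, -29.4, -28.3, -7.6], [100, -0.13, -0.02, -0.192, -29.4, -28.3, -7.6], [100, -0.13, -0.02, -0.192, -29.4, -28.3, -7.6], [100, -0.13, -0.02, -0.192, -29.4, -28.3, -7.6]], newtons=30)

```text
time: 1.7
position: [0.3493, 0.398, 0.2513]
ee_rot: [-1.477, -1.727, 0.998]
wrist_force: [0.2, 1.5, 1.2]
finger_gap: 0.0852
```

Run:
```python
from h import *
p,R0,o=cur(); print(o["time"],o["q"].round(4).tolist(),p.round(4).tolist(),o["ee_rot"].round(4).tolist())
go([.48,.10,.25],rot(51,45,0),"next"); go([.48,.10,.25],rot(-39,45,0),"next2")
```

```text
1.7 [-1.4244, 0.4958, 0.3058, 2.21, 1.07, 0.3406, -0.4478] [0.3493, 0.398, 0.2513] [-1.4771, -1.7266, 0.9976]
next shift [-0.3147, 0.043, -0.0706] turn [-14.3, -33.4, -25.7]
next2 shift [-0.3147, 0.043, -0.0706] turn [-14.0, 38.2, 29.2]
```

```bash
cat > kin.py <<'E'
import numpy as np, itertools, json
from scipy.optimize import least_squares
from scipy.spatial.transform import Rotation as R
def r(ax,a): return R.from_euler(ax,a).as_matrix()
def fk(q,P,s):
    h,L1,a1,L2,a2,Lt,phi,psi=P; q=np.array(q)*s
    M=r("z",q[0]+phi); p=np.array([0,0,h]); M=M@r("y",q[1]); p=p+M@[0,0,L1]; M=M@r("z",q[2]); p=p+M@[a1,0,0]
    M=M@r("y",-q[3]); p=p+M@[0,0,-L2]; M=M@r("z",q[4]); p=p+M@[a2,0,0]; M=M@r("y",q[5]); p=p+M@[0,0,-Lt]
    M=M@r("z",q[6]+psi); return p, M@np.array([[1,0,0],[0,0,1],[0,-1,0]]).T  # tool y = -z
LIM=np.array([[-3.01,3.01],[-.46,2.08],[-1.47,1.51],[.13,2.56],[-1,4.14],[.04,2.09],[-2.66,2.66]])
E
python3 - <<'E'
from kin import *
D=[([-1.1882,.69,-.1945,1.5664,.1573,.9025,-.2151],[.2134,.5867,.2304],[-1.3555,-.9475,.95]),
([-1.4244,.4958,.3058,2.21,1.07,.3406,-.4478],[.3493,.398,.2513],[-1.4771,-1.7266,.9976])]
best=[]
for s in itertools.product([1,-1],[1],[1,-1],[1],[1,-1],[1],[1,-1]):
    def f(P):
        e=[]
        for q,p,w in D:
            pp,M=fk(q,P,s); e+=list((pp-p)*5)+list(R.from_matrix(M.T@R.from_rotvec(w).as_matrix()).as_rotvec())
        return e
    for phi in(2.36,0):
      for psi in (0,1.57,3.1,-1.57):
        x=least_squares(f,[.3,.3,.05,.35,.08,.25,phi,psi]); best.append((x.cost,s,x.x.round(4).tolist()))
best.sort(key=lambda b:b[0]); 
for b in best[:5]: print(b)
json.dump(best[0][1:],open("kin.json","w"))
E
```

```text
(np.float64(4.9588695912843965), (1, 1, 1, 1, 1, 1, -1), [4.5674, -4.178, 0.5848, 3.7337, -1.8859, -3.0834, -1.3933, 3.1927])
(np.float64(4.9588696001133), (1, 1, 1, 1, 1, 1, -1), [4.5673, -4.1779, 0.5847, 3.7336, -1.8858, -3.0834, -1.3933, -3.0904])
(np.float64(4.958869601201259), (1, 1, 1, 1, 1, 1, -1), [4.5673, -4.1779, 0.5847, 3.7336, -1.8858, -3.0834, -1.3933, -3.0904])
(np.float64(4.958869601930887), (1, 1, 1, 1, 1, 1, -1), [4.5741, -4.1835, 0.5865, 3.7406, -1.89, -3.0896, 4.8882, 3.1911])
(np.float64(4.958869609572625), (1, 1, 1, 1, 1, 1, -1), [4.5741, -4.1835, 0.5865, 3.7406, -1.89, -3.0897, 4.8882, 3.1911])
```

```bash
sed -i 's/\[0,-1,0\]\]).T/[0,-1,0]])/' kin.py
cat > fit.py <<'E'
from kin import *
D=[([-1.1882,.69,-.1945,1.5664,.1573,.9025,-.2151],[.2134,.5867,.2304],[-1.3555,-.9475,.95]),
([-1.4244,.4958,.3058,2.21,1.07,.3406,-.4478],[.3493,.398,.2513],[-1.4771,-1.7266,.9976])]
best=[]
for s in itertools.product([1,-1],[1],[1,-1],[1],[1,-1],[1],[1,-1]):
    def f(P):
        e=[]
        for q,p,w in D:
            pp,M=fk(q,P,s); e+=list((pp-p)*5)+list(R.from_matrix(M.T@R.from_rotvec(w).as_matrix()).as_rotvec())
        return e
    for phi in(2.36,0):
      for psi in (0,1.57,3.1,-1.57):
        x=least_squares(f,[.3,.3,.05,.35,.08,.25,phi,psi]); best.append((x.cost,s,x.x.round(4).tolist()))
best.sort(key=lambda b:b[0]); 
for b in best[:4]: print(b)
json.dump(best[0][1:],open("kin.json","w"))
E
python3 fit.py
```

```text
(np.float64(0.5294749217161407), (1, 1, 1, 1, 1, 1, 1), [-4.6764, 4.6286, -0.8164, -4.2576, 2.2557, 3.6248, 1.5901, 1.1032])
(np.float64(0.5294749218743771), (1, 1, 1, 1, 1, 1, 1), [-4.6764, 4.6286, -0.8164, -4.2576, 2.2557, 3.6248, 1.5901, 1.1032])
(np.float64(0.5294749221095082), (1, 1, 1, 1, 1, 1, 1), [-4.6759, 4.6282, -0.8162, -4.2571, 2.2554, 3.6243, 1.5902, 1.1031])
(np.float64(0.529474922190707), (1, 1, 1, 1, 1, 1, 1), [-4.6759, 4.6282, -0.8162, -4.2571, 2.2554, 3.6243, 1.5902, 1.1031])
```

Emit:
move_arm(deltas=[[100, -0.315, 0.043, -0.07, -14.3, -33.4, -25.7], [100, -0.315, 0.043, -0.07, -14.3, -33.4, -25.7], [100, -0.315, 0.043, -0.07, -14.3, -33.4, -25.7], [100, -0.315, 0.043, -0.07, -14.3, -33.4, -25.7], [100, -0.315, 0.043, -0.07, -14.3, -33.4, -25.7], [100, -0.315, 0.043, -0.07, -14.3, -33.4, -25.7], [100, -0.315, 0.043, -0.07, -14.3, -33.4, -25.7], [100, -0.315, 0.043, -0.07, -14.3, -33.4, -25.7]])

```text
time: 2.5
position: [0.4344, 0.2485, 0.2401]
ee_rot: [-1.291, -2.112, 1.107]
wrist_force: [-0.0, 1.4, -0.6]
finger_gap: 0.0854
```

```bash
cat > inv.py <<'E'
from kin import *
from workcell import env
o=env.get_obs(); D=[([-1.1882,.69,-.1945,1.5664,.1573,.9025,-.2151],[.2134,.5867,.2304],[-1.3555,-.9475,.95]),
([-1.4244,.4958,.3058,2.21,1.07,.3406,-.4478],[.3493,.398,.2513],[-1.4771,-1.7266,.9976]),(o["q"].tolist(),o["position"].tolist(),o["ee_rot"].tolist())]
print(D[2]); json.dump(D,open("D.json","w"))
Ms=[R.from_rotvec(d[2]).as_matrix() for d in D]
H=np.pi/2; res=[]
for s in itertools.product([1,-1],repeat=4):   # signs of q3,q4,q5,q6 (q2=+)
  for off in itertools.product([0,1,2,3],repeat=5):
    e=0
    for d,M in zip(D,Ms):
        q=np.array(d[0]); a=np.array([q[1],*(np.array(s)*q[2:6])])+np.array(off)*H
        v=np.array([0,0,-1.]); 
        c,n=np.cos(a),np.sin(a)
        for i,t in((4,"y"),(3,"z"),(2,"y"),(1,"z"),(0,"y")):
            x,y,z=v; v=np.array([c[i]*x+n[i]*z,y,-n[i]*x+c[i]*z]) if t=="y" else np.array([c[i]*x-n[i]*y,n[i]*x+c[i]*y,z])
        e+=(v[2]-M[2,1])**2
    res.append((e,s,off))
res.sort(); print(*res[:8],sep="\n"); json.dump([x for x in res if x[0]<1e-3],open("cand.json","w")); print(len(json.load(open("cand.json"))))
E
python3 inv.py
```

```text
([-0.49239444372865543, 0.47240355997606776, -0.3530463569063686, 2.525805953317026, 2.4537004500172364, 0.5675285714682401, -1.099505118763465], [0.4344258336386145, 0.24847569208139195, 0.24006810918477114], [-1.290724590057798, -2.1116848297808954, 1.1074027844789773])
(np.float64(4.853511884112129e-11), (-1, -1, 1, -1), (0, 2, 2, 0, 0))
(np.float64(4.853511884112129e-11), (-1, 1, -1, 1), (2, 0, 0, 0, 0))
(np.float64(4.853511884112129e-11), (1, -1, -1, -1), (0, 2, 2, 0, 0))
(np.float64(4.853511884112129e-11), (1, -1, -1, -1), (2, 2, 2, 0, 2))
(np.float64(4.853511884112129e-11), (1, -1, 1, -1), (2, 2, 0, 0, 0))
(np.float64(4.853511884112129e-11), (1, 1, 1, 1), (2, 0, 0, 0, 0))
(np.float64(4.853511884113504e-11), (-1, 1, 1, -1), (0, 0, 2, 2, 0))
(np.float64(4.853511884113504e-11), (-1, 1, 1, 1), (0, 0, 2, 0, 0))
32
```

```bash
cat > kin.py <<'E'
import numpy as np, itertools, json
from scipy.optimize import least_squares
from scipy.spatial.transform import Rotation as R
H=np.pi/2
def r(ax,a): return R.from_euler(ax,a).as_matrix()
def fk(q,P,s,off):
    h,L1,a1,L2,a2,Lt,phi,psi=P; a=np.array(q)*np.array(s)+np.array([0,*off,0])*H
    M=r("z",a[0]+phi); p=np.array([0,0,h]); M=M@r("y",a[1]); p=p+M@[0,0,L1]; M=M@r("z",a[2]); p=p+M@[a1,0,0]
    M=M@r("y",a[3]); p=p+M@[0,0,-L2]; M=M@r("z",a[4]); p=p+M@[a2,0,0]; M=M@r("y",a[5]); p=p+M@[0,0,-Lt]
    M=M@r("z",a[6]+psi); return p, M@np.array([[1,0,0],[0,0,1],[0,-1,0]])
LIM=np.array([[-3.01,3.01],[-.46,2.08],[-1.47,1.51],[.13,2.56],[-1,4.14],[.04,2.09],[-2.66,2.66]])
try: S_,O_,P_=json.load(open("kin.json"))
except Exception: pass
def FK(q): return fk(q,P_,S_,O_)
def ik(p,M,seeds):
    """least-squares IK inside limits (margin), best of seeds"""
    best=None
    for q0 in seeds:
        def f(q):
            pp,MM=FK(q); return np.r_[(pp-p)*10,R.from_matrix(MM.T@M).as_rotvec(),.003*(q-q0)]
        x=least_squares(f,np.clip(q0,LIM[:,0]+.05,LIM[:,1]-.05),bounds=(LIM[:,0]+.04*(np.arange(7)!=5),LIM[:,1]-.04),max_nfev=60)
        pp,MM=FK(x.x); e=np.linalg.norm(pp-p)*1000+np.degrees(R.from_matrix(MM.T@M).magnitude())
        if best is None or e<best[0]-.5: best=(e,x.x)
    return best
E
cat > fit.py <<'E'
from kin import *
D=json.load(open("D.json")); best=[]
for _,s4,off in json.load(open("cand.json")):
  for s1,s7 in itertools.product([1,-1],repeat=2):
    s=(s1,1,*s4,s7)
    def f(P):
        e=[]
        for q,p,w in D:
            pp,M=fk(q,P,s,off); e+=list((pp-p)*5)+list(R.from_matrix(M.T@R.from_rotvec(w).as_matrix()).as_rotvec())
        return e
    for phi in(2.3,.8,-.8,-2.3):
        x=least_squares(f,[.3,.3,.05,.35,.08,.25,phi,0]); best.append((x.cost,s,off,x.x.round(5).tolist()))
best.sort(key=lambda b:b[0])
for b in best[:4]: print(b)
json.dump(best[0][1:],open("kin.json","w"))
E
python3 fit.py
```

```text
(np.float64(0.0031868719194420685), (-1, 1, 1, -1, -1, -1, 1), [2, 2, 2, 0, 2], [0.36398, -0.5935, -0.03618, -0.34257, 0.01928, 0.41115, -0.06587, 3.20023])
(np.float64(0.0031868719194420862), (-1, 1, 1, -1, 1, -1, 1), [2, 2, 0, 0, 0], [0.36398, -0.5935, -0.03618, 0.34257, -0.01928, 0.41115, -0.06587, 3.20023])
(np.float64(0.003186871919442102), (-1, 1, -1, -1, 1, 1, 1), [0, 2, 2, 2, 0], [0.36398, 0.5935, 0.03618, 0.34257, 0.01928, 0.41115, -0.06587, 0.05864])
(np.float64(0.003186871919442103), (-1, 1, -1, -1, -1, 1, 1), [0, 2, 0, 2, 2], [0.36398, 0.5935, 0.03618, -0.34257, -0.01928, 0.41115, -0.06587, 0.05864])
```

```bash
cat > fit2.py <<'E'
from kin import *
D=json.load(open("D.json")); best=[]
for _,s4,off in json.load(open("cand.json")):
  for s1,s7 in itertools.product([1,-1],repeat=2):
    s=(s1,1,*s4,s7)
    def f(x):
        return np.concatenate([R.from_matrix(fk(q,[0]*6+list(x),s,off)[1].T@R.from_rotvec(w).as_matrix()).as_rotvec() for q,p,w in D])
    for phi in(2.3,.8,-.8,-2.3):
      for psi in(0,1.5,3,-1.5):
        x=least_squares(f,[phi,psi]); best.append((x.cost,s,off,x.x.round(5).tolist()))
best.sort(key=lambda b:b[0]); seen=set()
for c,s,off,x in best:
    if c>1e-3: break
    k=(s,tuple(off))
    if k in seen: continue
    seen.add(k)
    cols=[np.concatenate([fk(q,list(np.eye(6)[i])+x,s,off)[0] for q,_,_ in D]) for i in range(6)]
    b=np.concatenate([p for _,p,_ in D]); L,_,_,_=np.linalg.lstsq(np.array(cols).T,b,rcond=None)
    print(c,s,off,x,L.round(4),"res mm",np.abs(np.array(cols).T@L-b).max()*1000)
E
python3 fit2.py | sort -t'm' -k3 | head -12
```

```text
8.535457697872051e-10 (-1, 1, -1, -1, 1, 1, 1) [0, 2, 2, 2, 0] [6.28317, -0.0] [0.3411 0.713  0.1792 0.3718 0.0353 0.5575] res mm 21.042880440134944
8.53545769792964e-10 (-1, 1, -1, 1, -1, -1, 1) [0, 0, 0, 2, 2] [-1e-05, -3.14159] [ 0.3411  0.713  -0.1792 -0.3718  0.0353  0.5576] res mm 21.044607791360303
8.535457698138279e-10 (-1, 1, 1, 1, -1, 1, 1) [2, 0, 2, 0, 2] [-1e-05, -0.0] [ 0.3411 -0.713   0.1792 -0.3718 -0.0353  0.5576] res mm 21.04460779136036
8.535457698146754e-10 (-1, 1, 1, 1, -1, -1, 1) [2, 0, 2, 2, 2] [-1e-05, 3.14159] [ 0.3411 -0.713   0.1792 -0.3718  0.0353  0.5576] res mm 21.044607791360388
8.535457697906204e-10 (-1, 1, 1, 1, 1, 1, 1) [2, 0, 0, 0, 0] [-1e-05, -0.0] [ 0.3411 -0.713   0.1792  0.3718  0.0353  0.5576] res mm 21.044607791360413
8.535457697957825e-10 (-1, 1, 1, -1, -1, 1, 1) [2, 2, 2, 2, 2] [-1e-05, -0.0] [ 0.3411 -0.713  -0.1792 -0.3718 -0.0353  0.5576] res mm 21.044607791360413
8.535457698038337e-10 (-1, 1, -1, -1, -1, 1, 1) [0, 2, 0, 2, 2] [-1e-05, -0.0] [ 0.3411  0.713   0.1792 -0.3718 -0.0353  0.5576] res mm 21.04460779136044
8.535457697903846e-10 (-1, 1, -1, -1, -1, -1, 1) [0, 2, 0, 0, 2] [-1e-05, 3.14159] [ 0.3411  0.713   0.1792 -0.3718  0.0353  0.5576] res mm 21.04460779136047
8.535457698095591e-10 (-1, 1, -1, 1, 1, -1, 1) [0, 0, 2, 2, 0] [-1e-05, 3.14159] [ 0.3411  0.713  -0.1792  0.3718 -0.0353  0.5576] res mm 21.04460779136047
8.535457697963222e-10 (-1, 1, -1, 1, -1, 1, 1) [0, 0, 0, 0, 2] [-1e-05, -0.0] [ 0.3411  0.713  -0.1792 -0.3718 -0.0353  0.5576] res mm 21.044607791360555
8.535457697925157e-10 (-1, 1, 1, 1, 1, -1, 1) [2, 0, 0, 2, 0] [-1e-05, -3.14159] [ 0.3411 -0.713   0.1792  0.3718 -0.0353  0.5576] res mm 21.04460779136058
8.535457698046903e-10 (-1, 1, -1, 1, 1, 1, 1) [0, 0, 2, 0, 0] [-1e-05, -0.0] [ 0.3411  0.713  -0.1792  0.3718  0.0353  0.5576] res mm 21.044607791360608
```

The joint structure is now clear: leaning outward at close range folds the elbow to its limit (q4 ≈ 2.53). I'll switch to grasps that lean inward and move over the large pot.

Run:
```python
from h import *
u=231.3;Rt=rot(u,20,1); go(np.array([.54,.10,.25]),Rt,"v")
```

```text
v shift [-0.1811, 0.0118, -0.0187] turn [54.9, -23.1, -6.0]
```

Emit:
move_arm(deltas=[[100, -0.18, 0.012, -0.019, 54.9, -23.1, -6.0], [100, -0.18, 0.012, -0.019, 54.9, -23.1, -6.0], [100, -0.18, 0.012, -0.019, 54.9, -23.1, -6.0], [100, -0.18, 0.012, -0.019, 54.9, -23.1, -6.0], [100, -0.18, 0.012, -0.019, 54.9, -23.1, -6.0], [100, -0.18, 0.012, -0.019, 54.9, -23.1, -6.0], [100, -0.18, 0.012, -0.019, 54.9, -23.1, -6.0], [100, -0.18, 0.012, -0.019, 54.9, -23.1, -6.0], [100, -0.18, 0.012, -0.019, 54.9, -23.1, -6.0], [100, -0.18, 0.012, -0.019, 54.9, -23.1, -6.0]])

```text
time: 3.5
position: [0.5426, 0.1027, 0.2494]
ee_rot: [-1.173, -1.809, 1.675]
wrist_force: [0.0, -0.2, -1.3]
finger_gap: 0.0853
```

```bash
cat >> h.py <<'E'
import json
def log():
    o=env.get_obs(); D=json.load(open("D.json")); D.append((o["q"].tolist(),o["position"].tolist(),o["ee_rot"].tolist())); json.dump(D,open("D.json","w"))
    print("t",round(o["time"],2),"q",o["q"].round(2).tolist(),"p",o["position"].round(4).tolist(),"F",o["wrist_force"].round(1).tolist(),"gap",round(o["finger_gap"],4))
    p,M,_=cur(); y=M[:,1]; print("az,tilt",np.degrees(np.arctan2(y[1],y[0])).round(1),np.degrees(np.arccos(-y[2])).round(1))
E
python3 - <<'E'
from h import *
log()
u=231.3;Rt=rot(u,50,1);a=np.radians(u);U=np.array([np.cos(a),np.sin(a),0])
g=np.array([.517,.082,.040])-.006*U   # grasp point
tcp=g+Rt@G; print("tcp",tcp.round(4)); go(tcp-Rt[:,1]*.11,Rt,"pre")
E
```

```text
t 3.5 q [-0.07, 0.51, -0.47, 2.03, 0.86, 0.57, 1.03] p [0.5426, 0.1027, 0.2494] F [0.0, -0.2, -1.3] gap 0.0853
az,tilt -14.1 18.0
tcp [0.5117 0.0753 0.0278]
pre shift [0.0544, 0.1471, -0.0107] turn [58.9, -20.4, -8.2]
```

Emit:
move_arm(deltas=[[100, 0.0, 0.02, 0.0, 59.0, -20.5, -8.0], [100, 0.0, 0.02, 0.0, 59.0, -20.5, -8.0], [100, 0.0, 0.02, 0.0, 59.0, -20.5, -8.0], [100, 0.054, 0.147, -0.011, 59.0, -20.4, -8.2], [100, 0.054, 0.147, -0.011, 59.0, -20.4, -8.2], [100, 0.054, 0.147, -0.011, 59.0, -20.4, -8.2], [100, 0.054, 0.147, -0.011, 59.0, -20.4, -8.2], [100, 0.054, 0.147, -0.011, 59.0, -20.4, -8.2], [100, 0.054, 0.147, -0.011, 59.0, -20.4, -8.2], [100, 0.054, 0.147, -0.011, 59.0, -20.4, -8.2], [100, 0.054, 0.147, -0.011, 59.0, -20.4, -8.2]])

```text
time: 4.6
position: [0.5653, 0.1409, 0.1001]
ee_rot: [-0.3, -0.854, 2.339]
wrist_force: [0.8, -1.2, 0.2]
finger_gap: 0.0852
```

```bash
cat > pose.py <<'E'
from h import *
log()
u=231.3;Rt=rot(u,50,1);a=np.radians(u);U=np.array([np.cos(a),np.sin(a),0])
g=np.array([.517,.082,.040])-.006*U
tcp=g+Rt@G; go(tcp-Rt[:,1]*.09,Rt,"pre"); go(tcp,Rt,"grasp")
E
python3 pose.py
```

```text
t 4.6 q [-0.34, 1.26, -0.43, 1.01, 0.59, 1.83, 1.67] p [0.5653, 0.1409, 0.1001] F [0.8, -1.2, 0.2] gap 0.0852
az,tilt -128.8 49.9
pre shift [0.0008, 0.0214, -0.0009] turn [0.1, -0.0, 0.0]
grasp shift [0.0008, 0.1114, -0.0007] turn [0.1, -0.0, 0.0]
```

Emit:
move_arm(deltas=[[100, 0.001, 0.04, -0.001, 0, 0, 0], [100, 0.001, 0.08, -0.001, 0, 0, 0], [100, 0.001, 0.111, -0.001, 0, 0, 0], [100, 0.001, 0.111, -0.001, 0, 0, 0], [0, 0.001, 0.111, -0.001, 0, 0, 0], [0, 0.001, 0.111, -0.001, 0, 0, 0], [0, 0.001, 0.111, -0.001, 0, 0, 0], [0, 0.001, 0.111, -0.001, 0, 0, 0], [0, 0.001, 0.111, -0.001, 0, 0, 0], [0, 0.001, 0.111, -0.001, 0, 0, 0]], newtons=30)

```text
time: 5.6
position: [0.5129, 0.0772, 0.0289]
ee_rot: [-0.303, -0.857, 2.338]
wrist_force: [2.6, 2.3, 6.4]
finger_gap: 0.0455
```

Run:
```python
from h import *
log()
im,d=viewer.snapshot("side"); 
cv2.imwrite("pics/g1.png",cv2.resize(im[170:360,240:440,::-1],None,fx=3,fy=3,interpolation=2))
```

```text
t 5.6 q [-0.26, 1.27, -0.42, 1.3, 0.63, 1.58, 1.56] p [0.5129, 0.0772, 0.0289] F [2.6, 2.3, 6.4] gap 0.0455
az,tilt -128.7 49.7
```

View pics/g1.png

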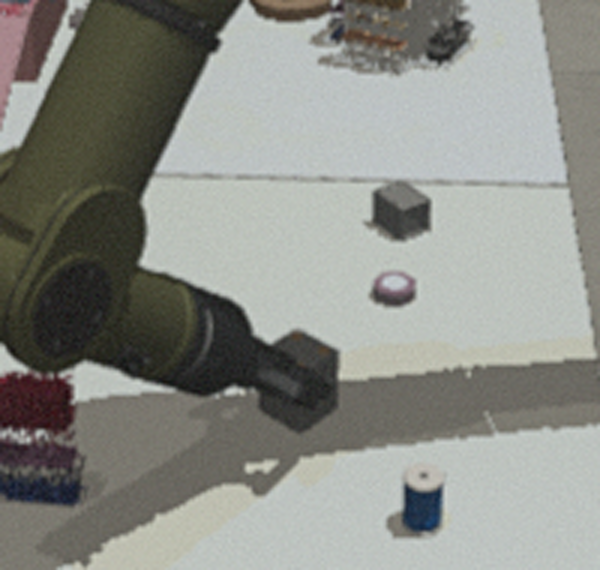

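```bash
cat > fit3.py <<'E'
from kin import *
# orientation convention known: s=(-1,1,-1,-1,1,1,1), off=(0,2,2,2,0), phi=psi=0 ; translation unknown but linear
s=np.array((-1,1,-1,-1,1,1,1)); off=np.array([0,0,2,2,2,0,0])*H
D=json.load(open("D.json"))
AX="zyzyzyz"
def frames(q):
    M=np.eye(3); out=[]
    for ax,a in zip(AX,np.array(q)*s+off): M=M@r(ax,a); out.append(M)
    return out
names=[(0,"x"),(0,"z"),(1,"z"),(2,"x"),(3,"x"),(3,"z"),(4,"x"),(5,"x"),(5,"z")]
if __name__=="__main__":
    A=np.concatenate([np.c_[tuple(frames(q)[i][:,"xyz".index(c)] for i,c in names)] for q,_,_ in D]); b=np.concatenate([p for _,p,_ in D])
    A=np.c_[A]; L,_,rk,sv=np.linalg.lstsq(A,b,rcond=1e-3); print(len(D),rk,sv.round(3)); print(dict(zip([f"{i}{c}" for i,c in names],L.round(4))),"res mm",np.abs(A@L-b).max()*1000)
    print(((A@L-b)*1000).reshape(-1,3).round(1).tolist()); json.dump(L.tolist(),open("L.json","w"))
E
python3 fit3.py
```

```text
6 9 [4.849 4.483 2.626 1.265 0.985 0.752 0.467 0.337 0.136]
{'0x': np.float64(0.0009), '0z': np.float64(0.3543), '1z': np.float64(0.63), '2x': np.float64(0.0705), '3x': np.float64(0.0098), '3z': np.float64(-0.3756), '4x': np.float64(-0.0231), '5x': np.float64(0.0108), '5z': np.float64(-0.4025)} res mm 34.469002009025864
[[-34.5, 13.3, -7.6], [-18.4, -10.5, -1.6], [3.2, 20.2, 8.5], [-5.7, 5.5, -5.6], [9.2, -1.9, 3.4], [0.9, -9.4, 2.9]]
```

Run:
```python
from h import *
p,R0,o=cur()
c=R0.T@(np.array([.517,.082,.029])-p); print("pot centre in tool",c.round(4)); c[0]=0
json.dump(c.tolist(),open("c1.json","w"))
# true pot orientation in tool uses planned tilt
Rt=rot(30,40,0)
go(p+[0,0,.13],R0,"lift")
tcp=np.array([.57,.04,.024])-Rt@c; print("place tcp",tcp.round(4)); go(tcp+[0,0,.12],Rt,"over (from now)")
```

```text
pot centre in tool [-0.0002 -0.0049 -0.004 ]
lift shift [-0.0001, -0.0841, 0.0992] turn [0.0, 0.0, 0.0]
place tcp [0.57   0.04   0.0177]
over (from now) shift [-0.068, -0.0754, 0.0786] turn [-88.6, 23.5, -2.1]
```

Emit:
move_arm(deltas=[[0, 0, -0.03, 0.035, 0, 0, 0], [0, 0, -0.06, 0.07, 0, 0, 0], [0, 0, -0.084, 0.099, -8, 2, 0], [0, -0.01, -0.084, 0.099, -16, 4, 0], [0, -0.02, -0.08, 0.095, -24, 6, 0], [0, -0.03, -0.08, 0.09, -32, 8.5, -1], [0, -0.04, -0.078, 0.085, -40, 10.5, -1], [0, -0.05, -0.077, 0.08, -48, 12.5, -1], [0, -0.06, -0.076, 0.079, -56, 15, -1.5], [0, -0.068, -0.0755, 0.0786, -64, 17, -1.5], [0, -0.068, -0.0755, 0.0786, -72, 19, -2], [0, -0.068, -0.0755, 0.0786, -80, 21, -2]])

```text
time: 6.85
position: [0.5654, 0.0303, 0.1309]
ee_rot: [-1.067, -1.902, 1.475]
wrist_force: [1.0, 0.2, -1.1]
finger_gap: 0.0458
```

```bash
cat > p2.py <<'E'
from h import *
log(); c=np.array(json.load(open("c1.json")))
Rt=rot(30,40,0); tcp=np.array([.57,.04,.024])-Rt@c; go(tcp+[0,0,.12],Rt,"over"); go(tcp+[0,0,.003],Rt,"place")
E
python3 p2.py
```

```text
t 6.85 q [0.25, 0.75, -0.54, 2.11, 1.37, 0.29, 0.75] p [0.5654, 0.0303, 0.1309] F [1.0, 0.2, -1.1] gap 0.0458
az,tilt 20.7 17.1
over shift [0.0048, -0.0042, -0.0111] turn [-23.2, 6.0, -1.6]
place shift [0.0134, 0.1076, 0.0223] turn [-23.2, 6.0, -1.6]
```

Emit:
move_arm(deltas=[[0, 0.005, -0.004, -0.011, -8, 2, -0.5], [0, 0.005, -0.004, -0.011, -16, 4, -1], [0, 0.005, -0.004, -0.011, -23.2, 6, -1.6], [0, 0.005, -0.004, -0.011, -23.2, 6, -1.6], [0, 0.005, -0.004, -0.011, -23.2, 6, -1.6], [0, 0.009, 0.045, 0.005, -23.2, 6, -1.6], [0, 0.012, 0.09, 0.016, -23.2, 6, -1.6], [0, 0.0134, 0.1076, 0.0223, -23.2, 6, -1.6], [0, 0.0134, 0.1076, 0.0223, -23.2, 6, -1.6], [0, 0.0134, 0.1076, 0.0223, -23.2, 6, -1.6]])

```text
time: 7.85
position: [0.57, 0.0399, 0.0199]
ee_rot: [-1.258, -2.18, 1.017]
wrist_force: [0.1, -0.6, -1.0]
finger_gap: 0.0459
```

```bash
python3 p2.py
```

```text
t 7.85 q [0.64, 1.34, -1.02, 2.35, 2.64, 0.91, -0.11] p [0.57, 0.0399, 0.0199] F [0.1, -0.6, -1.0] gap 0.0459
az,tilt 30.1 39.9
over shift [0.0002, -0.0903, -0.0757] turn [-0.1, -0.0, 0.0]
place shift [0.0001, -0.0005, -0.0006] turn [-0.1, -0.0, 0.0]
```

Emit:
move_arm(deltas=[[0, 0, 0.0012, 0.001, 0, 0, 0], [0, 0, 0.0023, 0.0019, 0, 0, 0], [0, 0, 0.0027, 0.0022, 0, 0, 0], [0, 0, 0.0027, 0.0022, 0, 0, 0]])

```text
time: 8.25
position: [0.5703, 0.0398, 0.0168]
ee_rot: [-1.258, -2.18, 1.018]
wrist_force: [-0.2, 0.3, -0.2]
finger_gap: 0.0456
```

Emit:
move_arm(deltas=[[0, 0, 0.0008, 0.0006, 0, 0, 0], [0, 0, 0.0015, 0.0013, 0, 0, 0], [0, 0, 0.0015, 0.0013, 0, 0, 0]])

```text
time: 8.55
position: [0.5706, 0.0399, 0.0153]
ee_rot: [-1.259, -2.181, 1.017]
wrist_force: [-1.5, -1.9, 2.9]
finger_gap: 0.0456
```

Light contact, about 3 N upward. Now I release, back off and look.

Emit:
move_arm(deltas=[[100, 0, 0, 0, 0, 0, 0], [100, 0, 0, 0, 0, 0, 0], [100, 0, 0, 0, 0, 0, 0], [100, 0, 0, 0, 0, 0, 0], [100, 0, 0, 0, 0, 0, 0], [100, 0, -0.04, 0, 0, 0, 0], [100, 0, -0.09, 0, 0, 0, 0], [100, 0, -0.12, 0, 0, 0, 0], [100, 0, -0.16, -0.04, 0, 0, 0], [100, 0, -0.18, -0.08, 0, 0, 0], [100, 0, -0.18, -0.12, 0, 0, 0]])

```text
time: 9.65
position: [0.5491, 0.028, 0.2331]
ee_rot: [-1.26, -2.182, 1.018]
wrist_force: [1.4, -0.8, -1.6]
finger_gap: 0.0855
```

Run:
```python
from h import *
log()
im,d=viewer.snapshot("side"); it,dt=viewer.snapshot("top")
b=near("side",d,.57,.04,.06,.006,.06);t=near("top",dt,.57,.04,.06,.006,.06)
for k,c in(("side",b),("top",t),("both",np.r_[b,t])): print(k,len(c),np.round(fitbox(c,(.058,.046,.046),.023,(.57,.04),(30,)),4),np.round(fitbox(c,(.046,.046,.058),.029,(.57,.04),(30,)),4), np.percentile(c[:,2],98))
cv2.imwrite("pics/g2.png",cv2.resize(im[200:350,240:440,::-1],None,fx=4,fy=4,interpolation=2))
```

```text
t 9.65 q [0.75, 0.76, -1.11, 2.34, 2.3, 0.45, -0.12] p [0.5491, 0.028, 0.2331] F [1.4, -0.8, -1.6] gap 0.0855
az,tilt 29.9 40.0
side 590 [5.686000e-01 4.020000e-02 3.164110e+01 1.314400e+00 7.415334e+02] [5.704000e-01 4.150000e-02 3.230700e+01 2.434400e+00 3.055674e+03] 0.04768034959985506
top 102 [ 5.98400e-01  5.35000e-02 -3.12522e+01  2.38060e+00  4.33001e+02] [5.6710000e-01 3.6800000e-02 2.7962800e+01 4.6621000e+00 1.1391396e+03] 0.05289008033803154
both 692 [5.698000e-01 4.100000e-02 3.164760e+01 1.402900e+00 1.467859e+03] [5.6970000e-01 4.1000000e-02 3.1703900e+01 2.7355000e+00 4.3171703e+03] 0.04948728043193361
```

View pics/g2.png

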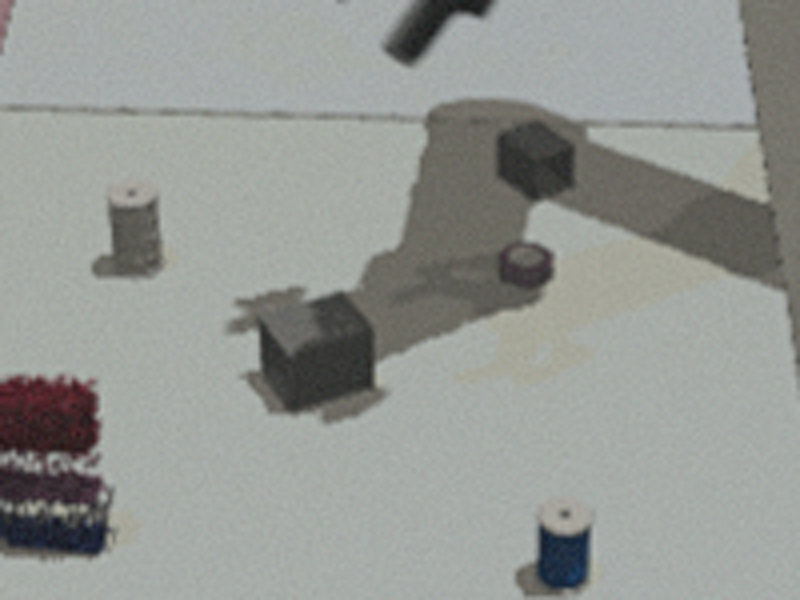

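```bash
cat > p3.py <<'E'
from h import *
log(); az=31.2; a=np.radians(az); m=np.array([np.cos(a),np.sin(a),0]); C=np.array([.5690,.0404,.023])
Rt=rot(az+180,45,1); g=C+.012*m+[0,0,.005]; tcp=g+Rt@G
go([.60,.06,.26],rot(az+180,20,1),"A"); go(tcp-.11*Rt[:,1],Rt,"pre"); go(tcp,Rt,"grasp"); print(tcp.round(4))
E
python3 p3.py
```

```text
t 9.75 q [0.75, 0.76, -1.11, 2.34, 2.3, 0.45, -0.12] p [0.5554, 0.0302, 0.2369] F [0.0, 0.6, 0.4] gap 0.0853
az,tilt 29.5 40.6
A shift [0.0032, 0.0174, -0.0557] turn [60.6, -1.1, -0.7]
pre shift [0.0047, 0.1704, 0.0234] turn [85.6, -1.3, -0.5]
grasp shift [0.0038, 0.1788, 0.1331] turn [85.6, -1.3, -0.5]
[0.5678 0.0397 0.0146]
```

Emit:
move_arm(deltas=[[100, 0.003, 0.0174, -0.0557, 8, 0, 0], [100, 0.003, 0.0174, -0.0557, 16, 0, 0], [100, 0.003, 0.0174, -0.0557, 24, 0, 0], [100, 0.003, 0.0174, -0.0557, 32, 0, 0], [100, 0.003, 0.0174, -0.0557, 40, 0, 0], [100, 0.003, 0.0174, -0.0557, 48, -1, 0], [100, 0.003, 0.0174, -0.0557, 56, -1, 0], [100, 0.003, 0.0174, -0.0557, 64, -1, 0], [100, 0.003, 0.03, -0.05, 72, -1, 0], [100, 0.003, 0.05, -0.04, 80, -1.3, 0], [100, 0.003, 0.07, -0.03, 85.6, -1.3, -0.5], [100, 0.003, 0.07, -0.03, 85.6, -1.3, -0.5]])

```text
time: 10.95
position: [0.6115, 0.066, 0.1997]
ee_rot: [-0.614, -1.045, 1.911]
wrist_force: [0.5, -1.3, -1.3]
finger_gap: 0.0853
```

```bash
python3 p3.py
```

```text
t 10.95 q [0.02, 1.09, -0.79, 1.05, 0.66, 1.81, 1.42] p [0.6115, 0.066, 0.1997] F [0.5, -1.3, -1.3] gap 0.0853
az,tilt -147.0 32.0
A shift [-0.0004, -0.0442, 0.043] turn [-12.0, -0.5, -1.0]
pre shift [0.0023, 0.0769, -0.0796] turn [13.0, -0.7, -0.9]
grasp shift [0.0038, 0.1841, -0.0549] turn [13.0, -0.7, -0.9]
[0.5678 0.0397 0.0146]
```

Emit:
move_arm(deltas=[[100, 0.001, 0.02, -0.04, 8, 0, 0], [100, 0.002, 0.05, -0.08, 13, -0.7, -0.9], [100, 0.0023, 0.077, -0.0796, 13, -0.7, -0.9], [100, 0.0023, 0.077, -0.0796, 13, -0.7, -0.9], [100, 0.003, 0.115, -0.071, 13, -0.7, -0.9], [100, 0.0035, 0.155, -0.062, 13, -0.7, -0.9], [100, 0.0038, 0.184, -0.055, 13, -0.7, -0.9], [100, 0.0038, 0.184, -0.055, 13, -0.7, -0.9], [100, 0.0038, 0.184, -0.055, 13, -0.7, -0.9]])

```text
time: 11.85
position: [0.5685, 0.039, 0.0171]
ee_rot: [-0.465, -0.823, 1.986]
wrist_force: [0.6, -0.0, 0.1]
finger_gap: 0.0856
```

```bash
python3 p3.py
```

```text
t 11.85 q [-0.03, 1.36, -0.63, 1.04, 0.66, 1.74, 1.44] p [0.5685, 0.039, 0.0171] F [0.6, -0.0, 0.1] gap 0.0856
az,tilt -148.8 45.0
A shift [0.0016, -0.1986, 0.1449] turn [-25.0, -0.1, 0.0]
pre shift [0.001, -0.108, -0.0016] turn [0.0, -0.1, 0.0]
grasp shift [0.001, 0.002, -0.0016] turn [0.0, -0.1, 0.0]
[0.5678 0.0397 0.0146]
```

Emit:
move_arm(deltas=[[0, 0.0005, 0.001, -0.001, 0, 0, 0], [0, 0.0005, 0.001, -0.001, 0, 0, 0], [0, 0.0005, 0.001, -0.001, 0, 0, 0], [0, 0.0005, 0.001, -0.001, 0, 0, 0], [0, 0.0005, 0.001, -0.001, 0, 0, 0], [0, 0.0005, 0.001, -0.001, 0, 0, 0], [0, 0.0005, 0.001, -0.001, 0, 0, 0]], newtons=35)

```text
time: 12.55
position: [0.5692, 0.0401, 0.0168]
ee_rot: [-0.467, -0.825, 1.985]
wrist_force: [2.6, 1.5, 5.4]
finger_gap: 0.0456
```

```bash
cat > p4.py <<'E'
from h import *
# pot frame in tool at grasp: columns axes of pot expressed in tool; origin = base centre
log(); p,R0,o=cur(); az=31.2; a=np.radians(az); m=np.array([np.cos(a),np.sin(a),0]); C=np.array([.5690,.0404,.023])
base=R0.T@(C-.029*m-p); zax=R0.T@m; print("base in tool",base.round(4),"axis",zax.round(3)); base[0]=0; zax[0]=0; zax/=np.linalg.norm(zax)
json.dump([base.tolist(),zax.tolist()],open("c2.json","w"))
go(p+[0.0,0,.15],R0,"lift");
E
python3 p4.py
```

```text
t 12.55 q [-0.04, 1.36, -0.63, 1.04, 0.66, 1.73, 1.44] p [0.5692, 0.0401, 0.0168] F [2.6, 1.5, 5.4] gap 0.0456
az,tilt -148.8 44.9
base in tool [0.0003 0.016  0.0249] axis [ 0.001 -0.705 -0.709]
lift shift [-0.0001, -0.1063, 0.1058] turn [0.0, 0.0, 0.0]
```

Emit:
move_arm(deltas=[[0, 0, -0.035, 0.035, 0, 0, 0], [0, 0, -0.07, 0.07, 0, 0, 0], [0, 0, -0.106, 0.106, 0, 8.5, 0], [0, 0, -0.106, 0.106, 0, 17, 0], [0, 0, -0.106, 0.106, 0, 25.5, 0], [0, 0, -0.106, 0.106, 0, 34, 0], [0, 0, -0.106, 0.106, 0, 42.5, 0], [0, 0, -0.106, 0.106, 0, 51, 0], [0, 0, -0.106, 0.106, 0, 59.5, 0], [0, 0, -0.106, 0.106, 0, 68, 0], [0, 0, -0.106, 0.106, 0, 76.5, 0], [0, 0, -0.106, 0.106, 0, 85, 0]])

```text
time: 13.75
position: [0.5687, 0.0404, 0.1663]
ee_rot: [-1.612, 0.145, 1.092]
wrist_force: [0.7, -0.1, -0.8]
finger_gap: 0.0456
```

```bash
cat > p5.py <<'E'
from h import *
log(); base,zax=map(np.array,json.load(open("c2.json")))
a=np.radians(8.1); st=np.array([.4942,.3574,0]); tgt=st+np.array([-.045*np.cos(a),-.045*np.sin(a),.006])
t=np.degrees(np.arctan2(-zax[2],-zax[1])); Rt=rot(278.1,90-t,0); print("axis world",(Rt@zax).round(3),"tilt",90-t)
tcp=tgt-Rt@base; print("tcp",tcp.round(4))
go(cur()[0],rot(211,45,0),"roll only"); go(tcp+[0,0,.11],Rt,"over"); go(tcp+[0,0,.02],Rt,"above rim"); go(tcp,Rt,"in")
E
python3 p5.py
```

```text
t 13.75 q [-0.17, 1.11, -0.26, 1.07, 0.35, 1.77, 0.17] p [0.5687, 0.0404, 0.1663] F [0.7, -0.1, -0.8] gap 0.0456
az,tilt -148.8 44.8
axis world [ 0.001 -0.005  1.   ] tilt 44.850717051678366
tcp [0.4505 0.3448 0.035 ]
roll only shift [0.0, 0.0, 0.0] turn [-0.0, 94.7, 0.2]
over shift [0.0808, -0.0247, 0.3161] turn [-34.5, 42.0, -31.8]
above rim shift [0.1441, 0.0391, 0.3109] turn [-34.5, 42.0, -31.8]
in shift [0.1582, 0.0533, 0.3098] turn [-34.5, 42.0, -31.8]
```

Emit:
move_arm(deltas=[[0, 0.01, -0.003, 0.04, -4, 5, -4], [0, 0.02, -0.006, 0.08, -8, 10, -8], [0, 0.03, -0.009, 0.12, -13, 15, -12], [0, 0.04, -0.012, 0.16, -17, 21, -16], [0, 0.05, -0.015, 0.2, -21, 26, -20], [0, 0.06, -0.018, 0.24, -26, 31, -24], [0, 0.07, -0.022, 0.28, -30, 37, -28], [0, 0.081, -0.0247, 0.316, -34.5, 42, -31.8], [0, 0.081, -0.0247, 0.316, -34.5, 42, -31.8], [0, 0.081, -0.0247, 0.316, -34.5, 42, -31.8], [0, 0.081, -0.0247, 0.316, -34.5, 42, -31.8]])

```text
time: 14.85
position: [0.4514, 0.3437, 0.145]
ee_rot: [-2.351, -0.166, 0.068]
wrist_force: [0.6, -0.3, -1.2]
finger_gap: 0.0456
```

```bash
python3 p5.py
python3 - <<'E'
from h import *
im,d=viewer.snapshot("side"); it,dt=viewer.snapshot("top")
b=near("side",d,.4496,.3511,.05,.09,.2)
q=viewer.trace("side","large_pot"); 
if q:
    c=cloud("side",d,q[0]["region"]);print(q[0]["confidence"],len(c),np.percentile(c,[5,50,95],axis=0).round(3).tolist())
    for zc in(.135,.140,.145,.150): print(zc,np.round(fitbox(c,(.046,.046,.058),zc,(.45,.35),(8,)),4))
cv2.imwrite("pics/g3.png",cv2.resize(np.vstack([im[230:430,240:440,::-1],it[190:330,100:300,::-1]]),None,fx=1.7,fy=1.7,interpolation=2))
E
```

```text
t 14.85 q [-1.02, 1.03, 0.03, 1.39, 0.47, 1.39, -1.11] p [0.4514, 0.3437, 0.145] F [0.6, -0.3, -1.2] gap 0.0456
az,tilt -81.9 45.0
axis world [ 0.001 -0.005  1.   ] tilt 44.850717051678366
tcp [0.4505 0.3448 0.035 ]
roll only shift [0.0, 0.0, 0.0] turn [-0.1, 47.4, 47.4]
over shift [-0.0007, -0.0008, 0.0008] turn [0.1, -0.1, -0.0]
above rim shift [-0.0008, 0.0629, 0.0644] turn [0.1, -0.1, -0.0]
in shift [-0.0008, 0.0771, 0.0786] turn [0.1, -0.1, -0.0]
0.48 184 [[0.429, 0.369, 0.118], [0.456, 0.374, 0.126], [0.471, 0.377, 0.14]]
0.135 [ 0.4501  0.3501  7.3109  0.7729 97.5378]
0.14 [ 0.4501  0.3501  7.3109  0.7729 97.5378]
0.145 [ 0.4501  0.3502  7.0455  0.7642 92.4747]
0.15 [  0.45     0.3504   6.6087   0.9431 172.843 ]
```

View pics/g3.png

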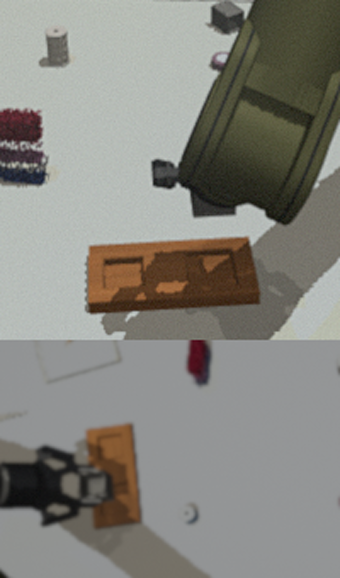

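The held pot fits at (0.450, 0.350) against a target of (0.4496, 0.3511), within 1 mm. I lower it.

Emit:
move_arm(deltas=[[0, -0.0008, 0.025, 0.026, 0.1, 0, 0], [0, -0.0008, 0.05, 0.051, 0.1, 0, 0], [0, -0.0008, 0.0625, 0.0642, 0.1, 0, 0], [0, -0.0008, 0.0625, 0.0642, 0.1, 0, 0], [0, -0.0008, 0.066, 0.0677, 0.1, 0, 0], [0, -0.0008, 0.0695, 0.071, 0.1, 0, 0], [0, -0.0008, 0.073, 0.0745, 0.1, 0, 0], [0, -0.0008, 0.0755, 0.077, 0.1, 0, 0], [0, -0.0008, 0.0755, 0.077, 0.1, 0, 0]])

```text
time: 15.9
position: [0.451, 0.3441, 0.0374]
ee_rot: [-2.348, -0.163, 0.066]
wrist_force: [-0.1, 0.2, 0.0]
finger_gap: 0.0453
```

```bash
python3 p5.py | grep -v "roll\|over\|rim"
```

```text
t 15.9 q [-1.02, 1.18, 0.02, 1.38, 0.48, 1.26, -1.17] p [0.451, 0.3441, 0.0374] F [-0.1, 0.2, 0.0] gap 0.0453
az,tilt -82.0 44.8
axis world [ 0.001 -0.005  1.   ] tilt 44.850717051678366
tcp [0.4505 0.3448 0.035 ]
in shift [-0.0004, 0.0012, 0.0022] turn [-0.0, -0.2, -0.1]
```

Emit:
move_arm(deltas=[[0, 0, 0.0006, 0.0012, 0, 0, 0], [0, 0, 0.0012, 0.0022, 0, 0, 0], [0, 0, 0.002, 0.0028, 0, 0, 0], [0, 0, 0.002, 0.0028, 0, 0, 0]])

```text
time: 16.3
position: [0.451, 0.345, 0.0352]
ee_rot: [-2.349, -0.163, 0.066]
wrist_force: [-1.6, 2.7, 7.0]
finger_gap: 0.0458
```

Emit:
move_arm(deltas=[[100, 0, 0, 0, 0, 0, 0], [100, 0, 0, 0, 0, 0, 0], [100, 0, 0, 0, 0, 0, 0], [100, 0, 0, 0, 0, 0, 0], [100, 0, -0.01, 0, 0, 0, 0], [100, 0, -0.04, 0, 0, 0, 0], [100, 0, -0.08, 0, 0, 0, 0], [100, 0, -0.12, 0, 0, 0, 0], [100, 0, -0.15, -0.03, 0, 0, 0], [100, 0, -0.17, -0.07, 0, 0, 0]])

```text
time: 17.3
position: [0.4393, 0.4177, 0.2056]
ee_rot: [-2.346, -0.167, 0.07]
wrist_force: [0.9, -0.4, 0.1]
finger_gap: 0.0855
```

```bash
cat > p6.py <<'E'
from h import *
log()
# small pot lying: centre (.4360,-.2045), axis az 126; vertical grasp, jaws across its width (jaw dir az 36) 
go([.45,0,.26],rot(-54,0,1),"mid f1"); go([.45,0,.26],rot(-54,0,0),"mid f0")
E
python3 p6.py
python3 - <<'E'
from h import *
im,d=viewer.snapshot("side"); c=near("side",d,.4496,.3511,.06,.022,.1)
print(len(c),np.percentile(c[:,2],[50,90,98]),np.round(fitbox(c,(.046,.046,.058),.035,(.45,.35),(8,)),4))
b=near("side",d,.4363,-.2045,.045,.006,.06); print("small",np.round(fitbox(b,(.045,.036,.036),.018,(.4363,-.2045),(126,)),4))
E
```

```text
t 17.3 q [-1.08, 1.03, 0.02, 1.15, 0.42, 1.62, -1.05] p [0.4393, 0.4177, 0.2056] F [0.9, -0.4, 0.1] gap 0.0855
az,tilt -81.8 44.7
mid f1 shift [-0.0486, 0.2532, -0.3333] turn [14.5, 142.1, 58.4]
mid f0 shift [-0.0486, 0.2532, -0.3333] turn [43.8, -26.4, -10.8]
842 [0.04711336 0.06412818 0.06599964] [4.5100000e-01 3.5310000e-01 7.7935000e+00 1.3790000e+00 1.2549548e+03]
small [ 4.370000e-01 -2.052000e-01  1.268573e+02  1.269800e+00  3.145066e+02]
```

Emit:
move_arm(deltas=[[100, -0.005, 0.025, -0.035, 4, -3, -1], [100, -0.01, 0.05, -0.07, 9, -5, -2], [100, -0.015, 0.075, -0.1, 13, -8, -3], [100, -0.02, 0.1, -0.133, 17, -11, -4], [100, -0.024, 0.126, -0.166, 22, -13, -5.4], [100, -0.029, 0.152, -0.2, 26, -16, -6.5], [100, -0.034, 0.177, -0.233, 31, -18, -7.5], [100, -0.039, 0.203, -0.267, 35, -21, -8.6], [100, -0.044, 0.228, -0.3, 39, -24, -9.7], [100, -0.0486, 0.253, -0.333, 43.8, -26.4, -10.8], [100, -0.0486, 0.253, -0.333, 43.8, -26.4, -10.8]])

```text
time: 18.45
position: [0.4517, -0.0104, 0.268]
ee_rot: [-1.519, -0.485, 0.47]
wrist_force: [0.2, 0.3, -0.2]
finger_gap: 0.0854
```

```bash
cat > p7.py <<'E'
from h import *
log(); Rt=rot(-53.5,0,0); C=np.array([.4366,-.2048,0])
go(C+[0,0,.12],Rt,"pre"); go(C+[0,0,.007],Rt,"grasp")
E
python3 p7.py
```

```text
t 18.45 q [0.19, 0.43, -0.39, 2.02, 0.24, 0.73, 0.26] p [0.4517, -0.0104, 0.268] F [0.2, 0.3, -0.2] gap 0.0854
az,tilt 8.2 0.6
pre shift [-0.125, 0.1476, -0.1501] turn [0.3, -1.6, 0.5]
grasp shift [-0.126, 0.2606, -0.1496] turn [0.3, -1.6, 0.5]
```

Emit:
move_arm(deltas=[[100, -0.03, 0.03, -0.035, 0.3, -1.6, 0.5], [100, -0.06, 0.06, -0.07, 0.3, -1.6, 0.5], [100, -0.09, 0.09, -0.105, 0.3, -1.6, 0.5], [100, -0.12, 0.12, -0.14, 0.3, -1.6, 0.5], [100, -0.125, 0.148, -0.15, 0.3, -1.6, 0.5], [100, -0.125, 0.165, -0.15, 0.3, -1.6, 0.5], [100, -0.125, 0.165, -0.15, 0.3, -1.6, 0.5], [100, -0.1255, 0.21, -0.15, 0.3, -1.6, 0.5], [100, -0.126, 0.25, -0.1496, 0.3, -1.6, 0.5], [100, -0.126, 0.2606, -0.1496, 0.3, -1.6, 0.5], [100, -0.126, 0.2606, -0.1496, 0.3, -1.6, 0.5]])

```text
time: 19.55
position: [0.4369, -0.2039, 0.007]
ee_rot: [-1.511, -0.5, 0.502]
wrist_force: [-0.8, -0.1, 0.5]
finger_gap: 0.0856
```

```bash
python3 p7.py
```

```text
t 19.55 q [0.38, 0.93, -0.07, 2.13, 0.55, 0.11, 0.43] p [0.4369, -0.2039, 0.007] F [-0.8, -0.1, 0.5] gap 0.0856
az,tilt 151.2 0.1
pre shift [-0.0008, -0.113, -0.0004] turn [-0.1, 0.1, -0.0]
grasp shift [-0.0008, 0.0, -0.0006] turn [-0.1, 0.1, -0.0]
```

Emit:
move_arm(deltas=[[0, -0.0005, 0, 0, 0, 0, 0], [0, -0.0005, 0, 0, 0, 0, 0], [0, -0.0005, 0, 0, 0, 0, 0], [0, -0.0005, 0, 0, 0, 0, 0], [0, -0.0005, 0, 0, 0, 0, 0], [0, -0.0005, 0, 0, 0, 0, 0], [0, -0.0005, 0, 0, 0, 0, 0], [0, -0.0005, -0.03, 0, 0, 0, 0], [0, -0.0005, -0.07, 0, 0, 0, 0], [0, -0.0005, -0.1, 0, 0, 0, 0]], newtons=30)

```text
time: 20.55
position: [0.4366, -0.2045, 0.1092]
ee_rot: [-1.512, -0.5, 0.501]
wrist_force: [0.4, 0.8, -1.1]
finger_gap: 0.0355
```

```bash
cat > p8.py <<'E'
from h import *
log(); Rt=rot(-149,0,0); C=np.array([.565,.04,0])
go(C+[0,0,.107],Rt,"over"); go(C+[0,0,.0075],Rt,"place")
E
python3 p8.py
```

```text
t 20.55 q [0.51, 0.73, -0.26, 2.09, 0.49, 0.38, 0.49] p [0.4366, -0.2045, 0.1092] F [0.4, 0.8, -1.1] gap 0.0355
az,tilt 163.1 0.0
over shift [0.249, 0.0022, 0.1196] turn [-0.0, 95.6, -0.0]
place shift [0.249, 0.1017, 0.1195] turn [-0.0, 95.6, -0.0]
```

Emit:
move_arm(deltas=[[0, 0.025, -0.01, 0.012, 0, 8, 0], [0, 0.05, -0.01, 0.024, 0, 16, 0], [0, 0.075, -0.01, 0.036, 0, 24, 0], [0, 0.1, -0.01, 0.048, 0, 32, 0], [0, 0.125, -0.01, 0.06, 0, 40, 0], [0, 0.15, -0.01, 0.072, 0, 48, 0], [0, 0.175, -0.01, 0.084, 0, 56, 0], [0, 0.2, -0.01, 0.096, 0, 64, 0], [0, 0.225, -0.005, 0.108, 0, 72, 0], [0, 0.249, 0.002, 0.1196, 0, 80, 0], [0, 0.249, 0.002, 0.1196, 0, 88, 0], [0, 0.249, 0.002, 0.1196, 0, 95.6, 0]])

```text
time: 21.75
position: [0.5649, 0.0416, 0.1072]
ee_rot: [-1.416, 0.805, -0.803]
wrist_force: [-0.8, -1.4, -1.1]
finger_gap: 0.0355
```

```bash
python3 p8.py
```

```text
t 21.75 q [-0.27, 0.8, 0.2, 1.86, -0.3, 0.51, -0.9] p [0.5649, 0.0416, 0.1072] F [-0.8, -1.4, -1.1] gap 0.0355
az,tilt 125.6 0.1
over shift [0.0015, 0.0002, -0.0007] turn [0.0, -0.2, -0.1]
place shift [0.0016, 0.0997, -0.0007] turn [0.0, -0.2, -0.1]
```

Emit:
move_arm(deltas=[[0, 0.0015, 0.04, -0.0007, 0, 0, 0], [0, 0.0015, 0.08, -0.0007, 0, 0, 0], [0, 0.0015, 0.096, -0.0007, 0, 0, 0], [0, 0.0015, 0.0985, -0.0007, 0, 0, 0], [0, 0.0015, 0.1, -0.0007, 0, 0, 0], [0, 0.0015, 0.1, -0.0007, 0, 0, 0]])

```text
time: 22.35
position: [0.5655, 0.04, 0.0081]
ee_rot: [-1.415, 0.805, -0.804]
wrist_force: [0.6, 0.3, -0.6]
finger_gap: 0.0357
```

Nearly down. One millimetre more, then I release and rise.

Emit:
move_arm(deltas=[[0, 0, 0.0013, 0, 0, 0, 0], [0, 0, 0.0016, 0, 0, 0, 0], [100, 0, 0.0016, 0, 0, 0, 0], [100, 0, 0.0016, 0, 0, 0, 0], [100, 0, 0.0016, 0, 0, 0, 0], [100, 0, 0.0016, 0, 0, 0, 0], [100, 0, 0.0, 0, 0, 0, 0], [100, 0, -0.04, 0, 0, 0, 0], [100, 0, -0.09, 0, 0, 0, 0], [100, 0, -0.13, 0, 0, 0, 0], [100, 0, -0.17, 0, 0, 0, 0], [100, 0, -0.2, 0, 0, 0, 0]])

```text
time: 23.55
position: [0.5659, 0.0396, 0.2108]
ee_rot: [-1.414, 0.803, -0.805]
wrist_force: [1.3, -0.1, -0.2]
finger_gap: 0.0853
```

```bash
cat > p9.py <<'E'
from h import *
import sys
if len(sys.argv)>1:
    im,d=viewer.snapshot("side"); b=near("side",d,.565,.04,.045,.005,.05); f=fitbox(b,(.045,.036,.036),.018,(.565,.04),(31,)); print(len(b),np.round(f,4))
    cv2.imwrite("pics/g4.png",cv2.resize(im[220:440,240:440,::-1],None,fx=2.5,fy=2.5,interpolation=2)); json.dump([f[0],f[1],f[2]],open("sp.json","w"))
X,Y,az=json.load(open("sp.json")); 
log(); a=np.radians(az); m=np.array([np.cos(a),np.sin(a),0]); C=np.array([X,Y,.018])
Rt=rot(az+180,45,0); g=C+.010*m+[0,0,.008]; tcp=g+Rt@G
go([.62,.07,.22],rot(az+180,20,0),"A"); go(tcp-.11*Rt[:,1],Rt,"pre"); go(tcp,Rt,"grasp"); print(tcp.round(4))
p,R0,o=cur(); base=R0.T@(C-.0225*m-p); zax=R0.T@m; print("base in tool",base.round(4),"axis",zax.round(3)); base[0]=0; zax[0]=0; zax/=np.linalg.norm(zax)
json.dump([base.tolist(),zax.tolist()],open("c3.json","w"))
E
python3 p9.py 1
```

```text
352 [5.633000e-01 3.980000e-02 3.126670e+01 1.270600e+00 4.382716e+02]
t 23.6 q [-0.32, 0.65, 0.28, 1.78, -0.25, 0.74, -0.93] p [0.5686, 0.0395, 0.2149] F [1.5, -0.7, 3.0] gap 0.0854
az,tilt 14.8 0.6
A shift [0.0002, -0.0045, 0.0598] turn [-20.6, -0.5, 0.1]
pre shift [-0.0039, 0.1252, 0.0688] turn [-45.6, -0.5, -0.0]
grasp shift [-0.0035, 0.2022, -0.0098] turn [-45.6, -0.5, -0.0]
[0.5604 0.038  0.0126]
base in tool [-0.0033  0.1966 -0.0288] axis [-0.008  0.01   1.   ]
```

View pics/g4.png

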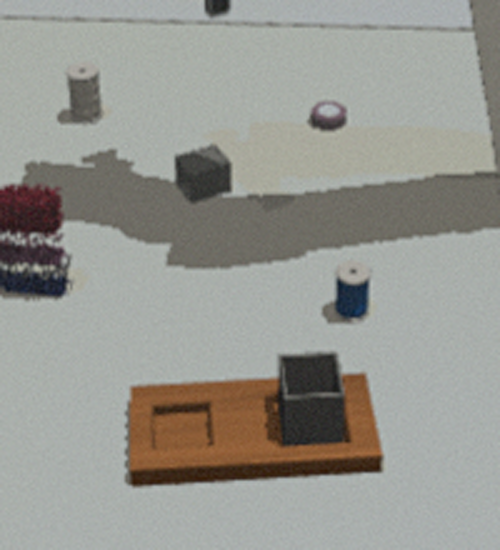

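The large pot stands mouth-up in its recess at (310,400). The small pot lies at (203,172) with its mouth to the left, as intended. Now the regrasp, 14 mm towards the mouth.

Emit:
move_arm(deltas=[[100, 0, -0.005, 0.03, -8, 0, 0], [100, 0, -0.005, 0.06, -16, 0, 0], [100, 0, 0.0, 0.065, -24, 0, 0], [100, 0, 0.03, 0.07, -32, 0, 0], [100, -0.002, 0.06, 0.075, -40, 0, 0], [100, -0.003, 0.1, 0.073, -45.6, -0.5, 0], [100, -0.0039, 0.125, 0.073, -45.6, -0.5, 0], [100, -0.0039, 0.125, 0.073, -45.6, -0.5, 0], [100, -0.0039, 0.125, 0.073, -45.6, -0.5, 0]])

```text
time: 24.5
position: [0.6316, 0.0798, 0.0939]
ee_rot: [-2.1, 1.182, -0.495]
wrist_force: [0.4, -0.2, 0.8]
finger_gap: 0.0854
```

```bash
sed -i 's/+\.010\*m/+.014*m/' p9.py; python3 p9.py
```

```text
t 24.5 q [-0.39, 1.35, 0.39, 0.72, -0.11, 1.84, -1.17] p [0.6316, 0.0798, 0.0939] F [0.4, -0.2, 0.8] gap 0.0854
az,tilt -148.7 44.8
A shift [0.0026, -0.0789, -0.0995] turn [24.8, -0.1, 0.1]
pre shift [-0.0013, 0.003, 0.002] turn [-0.2, -0.1, 0.0]
grasp shift [-0.0014, 0.113, 0.0016] turn [-0.2, -0.1, 0.0]
[0.5638 0.0401 0.0126]
base in tool [-0.0013  0.1254 -0.0186] axis [-0.001 -0.705  0.71 ]
```

Emit:
move_arm(deltas=[[100, -0.0013, 0.04, 0.002, 0, 0, 0], [100, -0.0013, 0.08, 0.0016, 0, 0, 0], [100, -0.0013, 0.111, 0.0016, 0, 0, 0], [100, -0.0013, 0.1115, 0.0016, 0, 0, 0], [100, -0.0013, 0.1115, 0.0016, 0, 0, 0], [0, -0.0013, 0.1115, 0.0016, 0, 0, 0], [0, -0.0013, 0.1115, 0.0016, 0, 0, 0], [0, -0.0013, 0.1115, 0.0016, 0, 0, 0], [0, -0.0013, 0.1115, 0.0016, 0, 0, 0], [0, -0.0013, 0.1115, 0.0016, 0, 0, 0], [0, -0.0013, 0.1115, 0.0016, 0, 0, 0], [0, -0.0013, 0.1115, 0.0016, 0, 0, 0]], newtons=35)

```text
time: 25.7
position: [0.5656, 0.0408, 0.0143]
ee_rot: [-2.099, 1.181, -0.496]
wrist_force: [2.8, 1.9, 5.3]
finger_gap: 0.0351
```

```bash
python3 p9.py
```

```text
t 25.7 q [-0.41, 1.33, 0.37, 1.09, -0.1, 1.5, -1.15] p [0.5656, 0.0408, 0.0143] F [2.8, 1.9, 5.3] gap 0.0351
az,tilt -148.6 44.7
A shift [0.0039, -0.1895, -0.1009] turn [24.7, -0.1, 0.1]
pre shift [-0.0001, -0.1074, 0.0004] turn [-0.3, -0.1, 0.1]
grasp shift [-0.0003, 0.0026, -0.0001] turn [-0.3, -0.1, 0.1]
[0.5638 0.0401 0.0126]
base in tool [-0.0003  0.0149 -0.0203] axis [-0.001 -0.704  0.71 ]
```

Emit:
move_arm(deltas=[[0, 0, -0.035, -0.035, 0, 0, 0], [0, 0, -0.07, -0.07, 0, 0, 0], [0, 0, -0.106, -0.106, 0, -8.5, 0], [0, 0, -0.106, -0.106, 0, -17, 0], [0, 0, -0.106, -0.106, 0, -25.5, 0], [0, 0, -0.106, -0.106, 0, -34, 0], [0, 0, -0.106, -0.106, 0, -42.5, 0], [0, 0, -0.106, -0.106, 0, -51, 0], [0, 0, -0.106, -0.106, 0, -59.5, 0], [0, 0, -0.106, -0.106, 0, -68, 0], [0, 0, -0.106, -0.106, 0, -76.5, 0], [0, 0, -0.106, -0.106, 0, -85, 0]])

```text
time: 26.9
position: [0.5645, 0.0407, 0.1635]
ee_rot: [-1.703, 0.251, 0.96]
wrist_force: [0.2, -0.7, -1.0]
finger_gap: 0.0352
```

```bash
cat > p10.py <<'E'
from h import *
log(); base,zax=map(np.array,json.load(open("c3.json")))
a=np.radians(8.1); st=np.array([.4942,.3574,0]); tgt=st+np.array([.055*np.cos(a),.055*np.sin(a),.006])
best=min(np.arange(43,47,.05),key=lambda t:-(rot(278.1,t,1)@zax)[2]); Rt=rot(278.1,best,1); print("axis world",(Rt@zax).round(3),"tilt",best)
tcp=tgt-Rt@base; print("tgt",tgt.round(4),"tcp",tcp.round(4))
go(cur()[0],rot(211,45,1),"roll only"); go(tcp+[0,0,.11],Rt,"over"); go(tcp+[0,0,.02],Rt,"above rim"); go(tcp,Rt,"in")
E
python3 p10.py
```

```text
t 26.9 q [-0.25, 1.1, -0.05, 1.1, 0.23, 1.71, 0.12] p [0.5645, 0.0407, 0.1635] F [0.2, -0.7, -1.0] gap 0.0352
az,tilt -148.6 44.8
axis world [ 0. -0.  1.] tilt 45.24999999999987
tgt [0.5487 0.3651 0.006 ] tcp [0.5492 0.3615 0.0309]
roll only shift [0.0, 0.0, 0.0] turn [0.4, -94.6, -0.0]
over shift [0.1008, -0.0924, 0.2915] turn [-43.7, -135.0, 40.8]
above rim shift [0.164, -0.0285, 0.2969] turn [-43.7, -135.0, 40.8]
in shift [0.178, -0.0143, 0.2981] turn [-43.7, -135.0, 40.8]
```

Emit:
move_arm(deltas=[[0, 0, 0, 0, 0, -8.6, 0], [0, 0, 0, 0, 0, -17.2, 0], [0, 0.005, -0.005, 0.015, 0, -25.8, 0], [0, 0.01, -0.01, 0.03, 0, -34.4, 0], [0, 0.015, -0.015, 0.045, 0, -43, 0], [0, 0.02, -0.02, 0.06, 0, -51.6, 0], [0, 0.025, -0.025, 0.075, 0, -60.2, 0], [0, 0.03, -0.03, 0.09, 0, -68.8, 0], [0, 0.035, -0.035, 0.105, 0, -77.4, 0], [0, 0.04, -0.04, 0.12, 0, -86, 0], [0, 0.045, -0.043, 0.135, 0, -94.6, 0], [0, 0.05, -0.045, 0.15, 0, -94.6, 0]])

```text
time: 28.1
position: [0.5537, 0.2046, 0.1504]
ee_rot: [-0.468, -0.825, 1.986]
wrist_force: [0.1, -0.0, -0.8]
finger_gap: 0.0353
```

```bash
python3 p10.py
```

```text
t 28.1 q [-0.29, 1.22, -0.54, 0.89, 0.41, 1.92, 1.37] p [0.5537, 0.2046, 0.1504] F [0.1, -0.0, -0.8] gap 0.0353
az,tilt -148.7 44.8
axis world [ 0. -0.  1.] tilt 45.24999999999987
tgt [0.5487 0.3651 0.006 ] tcp [0.5492 0.3615 0.0309]
roll only shift [0.0, 0.0, 0.0] turn [0.2, 0.0, -0.2]
over shift [0.1366, -0.048, -0.0613] turn [0.3, -47.4, 47.3]
above rim shift [0.1368, 0.0158, -0.1247] turn [0.3, -47.4, 47.3]
in shift [0.1369, 0.03, -0.1388] turn [0.3, -47.4, 47.3]
```

Emit:
move_arm(deltas=[[0, 0.015, -0.006, -0.007, 0, -5, 5], [0, 0.03, -0.012, -0.014, 0, -10, 10], [0, 0.045, -0.017, -0.02, 0, -15, 15], [0, 0.06, -0.022, -0.027, 0, -20, 20], [0, 0.078, -0.027, -0.035, 0, -26, 26], [0, 0.095, -0.033, -0.042, 0, -32, 32], [0, 0.11, -0.038, -0.049, 0, -37, 37], [0, 0.125, -0.043, -0.056, 0, -42, 42], [0, 0.1366, -0.048, -0.0613, 0.3, -47.4, 47.3], [0, 0.1366, -0.048, -0.0613, 0.3, -47.4, 47.3], [0, 0.1366, -0.048, -0.0613, 0.3, -47.4, 47.3]])

```text
time: 29.2
position: [0.5492, 0.3611, 0.1409]
ee_rot: [-0.076, 1.145, -2.786]
wrist_force: [0.4, 0.1, -0.5]
finger_gap: 0.0354
```

```bash
python3 p10.py
python3 - <<'E'
from h import *
im,d=viewer.snapshot("side")
q=viewer.trace("side","small_pot")
for k in q[:2]:
    c=cloud("side",d,k["region"]);print(k["confidence"],len(c),np.percentile(c,[5,50,95],axis=0).round(3).tolist())
c=cloud("side",d,np.ones(d.shape,bool)); c=c[(abs(c[:,0]-.5487)<.03)&(abs(c[:,1]-.365)<.03)&(c[:,2]>.112)&(c[:,2]<.145)]
print(len(c),np.percentile(c,[5,50,95],axis=0).round(3).tolist(),np.round(fitbox(c,(.036,.036,.045),.1385,(.5487,.365),(8,)),4))
cv2.imwrite("pics/g5.png",cv2.resize(im[270:430,260:440,::-1],None,fx=3,fy=3,interpolation=2))
E
```

```text
t 29.2 q [-0.69, 1.19, -0.6, 1.06, 0.94, 1.8, 1.94] p [0.5492, 0.3611, 0.1409] F [0.4, 0.1, -0.5] gap 0.0354
az,tilt -81.9 45.3
axis world [ 0. -0.  1.] tilt 45.24999999999987
tgt [0.5487 0.3651 0.006 ] tcp [0.5492 0.3615 0.0309]
roll only shift [0.0, 0.0, 0.0] turn [-0.2, 47.1, -47.5]
over shift [-0.0, -0.0003, -0.0003] turn [-0.1, -0.2, 0.0]
above rim shift [0.0002, 0.0629, -0.0643] turn [-0.1, -0.2, 0.0]
in shift [0.0002, 0.077, -0.0785] turn [-0.1, -0.2, 0.0]Traceback (most recent call last):
  File "<stdin>", line 7, in <module>
    return _quantile_unchecked(
        a, q, axis, out, overwrite_input, method, keepdims, weights)
    return _ureduce(a,
                    func=_quantile_ureduce_func,
    ...<5 lines>...
                    overwrite_input=overwrite_input,
                    method=method)
    r = func(a, **kwargs)
    result = _quantile(arr,
                       quantiles=q,
    ...<2 lines>...
                       out=out,
                       weights=wgt)
    slices_having_nans = np.isnan(arr[-1, ...])
                                  ~~~^^^^^^^^^
IndexError: index -1 is out of bounds for axis 0 with size 0
```

The arm hides the held pot from the side camera, so I'll lower it carefully and watch the force.

Emit:
move_arm(deltas=[[0, 0, 0.025, -0.026, 0, 0, 0], [0, 0, 0.05, -0.051, 0, 0, 0], [0, 0.0002, 0.063, -0.0643, 0, 0, 0], [0, 0.0002, 0.063, -0.0643, 0, 0, 0], [0, 0.0002, 0.0665, -0.0678, 0, 0, 0], [0, 0.0002, 0.07, -0.0713, 0, 0, 0], [0, 0.0002, 0.073, -0.0745, 0, 0, 0], [0, 0.0002, 0.0755, -0.077, 0, 0, 0], [0, 0.0002, 0.0755, -0.077, 0, 0, 0]])

```text
time: 30.2
position: [0.5507, 0.3601, 0.033]
ee_rot: [-0.074, 1.145, -2.788]
wrist_force: [-0.2, 0.6, -1.0]
finger_gap: 0.0356
```

```bash
python3 p10.py| grep -v "roll\|over\|rim"
```

```text
t 30.2 q [-0.7, 1.33, -0.58, 1.04, 0.99, 1.7, 1.89] p [0.5507, 0.3601, 0.033] F [-0.2, 0.6, -1.0] gap 0.0356
az,tilt -82.0 45.4
axis world [ 0. -0.  1.] tilt 45.24999999999987
tgt [0.5487 0.3651 0.006 ] tcp [0.5492 0.3615 0.0309]
in shift [0.0013, 0.0003, -0.0026] turn [-0.1, -0.3, 0.1]
```

Emit:
move_arm(deltas=[[0, 0.0006, 0.0004, -0.0013, 0, 0, 0], [0, 0.001, 0.0009, -0.0024, 0, 0, 0], [0, 0.001, 0.0014, -0.003, 0, 0, 0], [0, 0.001, 0.0014, -0.003, 0, 0, 0]])

```text
time: 30.6
position: [0.5495, 0.3612, 0.0307]
ee_rot: [-0.074, 1.144, -2.788]
wrist_force: [-0.6, -0.0, 3.5]
finger_gap: 0.0354
```

Contact came at the expected height, 3.5 N upward. I release and retreat along the tool axis.

Emit:
move_arm(deltas=[[100, 0, 0, 0, 0, 0, 0], [100, 0, 0, 0, 0, 0, 0], [100, 0, 0, 0, 0, 0, 0], [100, 0, 0, 0, 0, 0, 0], [100, 0, -0.01, 0, 0, 0, 0], [100, 0, -0.04, 0, 0, 0, 0], [100, 0, -0.08, 0, 0, 0, 0], [100, 0, -0.12, 0, 0, 0, 0], [100, 0, -0.13, 0.04, 0, 0, 0], [100, 0, -0.14, 0.08, 0, 0, 0], [100, 0, -0.16, 0.11, 0, 0, 0]])

```text
time: 31.7
position: [0.5446, 0.396, 0.2236]
ee_rot: [-0.071, 1.143, -2.789]
wrist_force: [0.5, -0.3, 1.0]
finger_gap: 0.0853
```

Run:
```python
from h import *
log(); go([.48,.10,.25],rot(278,30,1),"away")
```

```text
t 31.7 q [-0.75, 1.13, -0.59, 0.91, 0.92, 1.95, 2.04] p [0.5446, 0.396, 0.2236] F [0.5, -0.3, 1.0] gap 0.0853
az,tilt -82.0 45.4
away shift [0.1037, 0.184, 0.2188] turn [-15.4, -0.4, -0.0]
```

Emit:
move_arm(deltas=[[100, 0.015, 0.02, 0.04, 0, 0, 0], [100, 0.03, 0.05, 0.075, -3, 0, 0], [100, 0.045, 0.08, 0.105, -6, 0, 0], [100, 0.06, 0.11, 0.135, -9, 0, 0], [100, 0.075, 0.14, 0.165, -12, 0, 0], [100, 0.09, 0.165, 0.195, -15, 0, 0], [100, 0.104, 0.184, 0.219, -15, 0, 0], [100, 0.104, 0.184, 0.219, -15, 0, 0], [100, 0.104, 0.184, 0.219, -15, 0, 0]])

```text
time: 32.6
position: [0.4801, 0.0999, 0.2509]
ee_rot: [-0.093, 1.501, -2.621]
wrist_force: [1.0, 0.4, -0.1]
finger_gap: 0.0852
```

Run:
```python
from h import *
log()
im,d=viewer.snapshot("side"); it,dt=viewer.snapshot("top")
a=np.radians(8.1); st=np.array([.4942,.3574,0])
for nm,dx,w,h in(("large",-.045,.046,.058),("small",.055,.036,.045)):
    c0=st+[dx*np.cos(a),dx*np.sin(a),0]; c=near("side",d,c0[0],c0[1],.04,.022,.1)
    f=fitbox(c,(w,w,h),.006+h/2,c0[:2],(8,)); print(nm,len(c),"recess",c0[:2].round(4),"fit",np.round(f,4),"top z",np.percentile(c[:,2],[90,97]).round(4))
for k,p in(("white_spool",(.7,-.08)),("blue_spool",(.417,.212)),("bead_box",(.441,-.085)),("bead_tower",(.71,.2))):
    q=viewer.trace("side",k)
    if q: c=cloud("side",d,q[0]["region"]);print(k,round(q[0]["confidence"],2),np.round(q[0]["location"]),np.median(c,0).round(3))
cv2.imwrite("pics/g6.png",cv2.resize(im[220:430,240:440,::-1],None,fx=2.8,fy=2.8,interpolation=2))
```

```text
t 32.6 q [-0.16, 0.7, -0.78, 1.87, 0.87, 1.34, 1.9] p [0.4801, 0.0999, 0.2509] F [1.0, 0.4, -0.1] gap 0.0852
az,tilt -81.7 30.4
large 844 recess [0.4496 0.3511] fit [4.5040000e-01 3.5300000e-01 7.3853000e+00 1.3299000e+00 1.1625098e+03] top z [0.064  0.0657]
small 467 recess [0.5487 0.3651] fit [5.493000e-01 3.667000e-01 8.404100e+00 1.253800e+00 6.278267e+02] top z [0.0517 0.0529]
white_spool 0.68 [273. 255.] [ 0.702 -0.071  0.033]
blue_spool 0.56 [379. 340.] [0.417 0.22  0.032]
bead_tower 0.96 [248. 314.] [0.708 0.203 0.057]
```

View pics/g6.png

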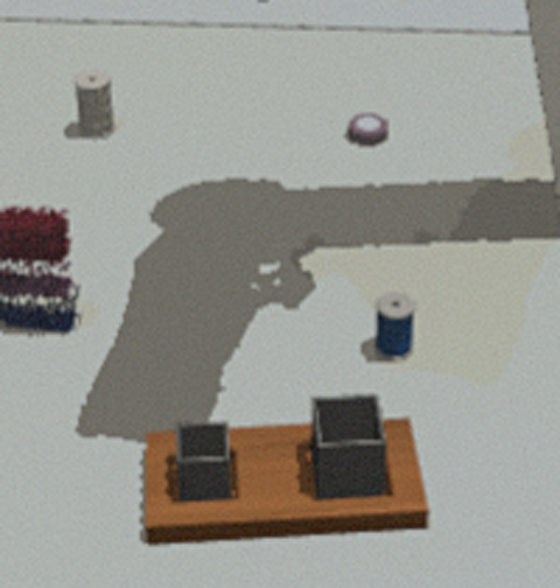

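Both pots stand mouth-up in their recesses: the small one at (204,462) and the large one at (348,445). Their tops measure about 0.064 m and 0.052 m, against 0.064 m and 0.051 m for sitting flat. The spools, bead box and tower stand where they were, so I hand in.

```bash
python3 -c "
from workcell import job_done
print(job_done())"
```

```text
the job is handed in; nothing more can be done
None
```

Both pots stand mouth-up in the stand, the large one in the large recess and the small one in the small recess. I handed the job in at about 32.7 s of the 72 s allowed.

**What I did:**
- **Large pot:** I laid it on its side, regripped it near the mouth, turned it upright and lowered it into its recess.
- **Small pot:** I carried it to open space, turned it so its mouth pointed outward, then regripped and placed it the same way.

**Last checks, from the side camera:**

| Check | Large pot | Small pot |
|---|---|---|
| Top height (expected if flat) | about 0.064 m (0.064 m) | about 0.052 m (0.051 m) |
| Offset from recess centre | about 2 mm | about 2 mm |
| Angle to the stand's sides | within 1° | within 1° |
| Contact force when set down | 7 N | 3.5 N |

- **Neighbours:** The spools and the bead tower measured where they were at the start. The network did not report the bead box in the last check, but the final picture shows it standing in its place.
- **Checks that failed:** The arm hid the small pot from the side camera just before placing, so I lowered it watching the force, and the later picture confirmed the fit. My attempt to model the arm's full geometry did not fit, but I did not need it.

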